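Load culture dishes into the sprung magazine of a dish feeder

ROBOT

A 6-joint arm with a two-finger parallel gripper is mounted at the origin on a cart in front of the work surface, level with it; the furniture and walls round the work are solid. World frame = base frame: x ahead of the robot, y to its left, z up, the work surface at z = 0. Lengths are in m, angles in degrees, forces in N, time in s.
With the tool pointing down it reaches from about 0.375 to 0.9 m from the base axis. Payload 3.1 kg.
Tool frame: the origin (TCP) lies at the very end of the fingers, on their centre line; the grasp point (between the pads) lies 19 mm behind it (robot.pinch_z is the distance from the TCP to the grasp point, in m); z points along the fingers, y is the direction in which the jaws open and shut (so a half turn about z gives the same grasp; the last joint's range is limited). The gripper opens to 87 mm and grips with 3 to 60 N. Pads are 19 mm wide; open, the fingers measure 117 mm over their backs; the gripper's body (75 mm by 190 mm) begins 51 mm behind the grasp point.
Start: joints at [-73.711, 30.224, 82.088, -0, 67.689, -10.227], TCP at [0.279, -0.559, 0.223] pointing down, gripper open.
Joint ranges: [-176.69, 176.69], [-43.24, 126.21], [12.49, 139.97], [-82, 262], [0, 151.66], [-163.58, 163.58]. Speed limits (degrees/s): [159.86, 159.86, 180, 180, 180, 180].

INTERFACE

Orientations are given as a 3x3 rotation matrix whose columns are the frame's x, y, z axes.
In Python, from bench import robot, optics gives the robot as it stands.
- The arm moves only by the tool move_arm, never from a script. Its argument "targets" is text: rows parted by semicolons, each of 7 numbers parted by spaces: the gripper command: -1 is shut, 1 is fully open, values between are in proportion, then the shift along the tool's x, y, z in m, then the turn, a rotation vector about the tool's x, y, z in degrees. A call has 1 to 12 rows; each row is the pose to reach, as a shift and turn from the pose commanded when the call began, along the tool's axes at that moment; what a row does not reach only later rows make up. A row lasts 1/12 s, in which the tool goes at most 41.7 mm and 7.16 degrees, less where a joint would pass 70% of its speed; a pose out of reach is approached as far as the arm can. A call with a gripper value outside its range is refused whole. The fingers move at their own pace and stop on an object; "squeeze" is the grip in N (left out, the last holds). Time passes only in rows, so rows that repeat a pose let the fingers close. It gives the time, the measured TCP pose, the force and the opening at its end, in the units of the state.
- robot.read_state(): the state, without advancing time (a new reading comes with each control period).
- optics.get_image(name): name is "side" or "top"; returns (picture, depth): 480x640x3 uint8, blue, green, red; 480x640 float32, m along the optical axis (not along the pixel's ray), 0 where there is no reading.
- optics.camera_model(name): a dict with "fovy" (degrees; the focal length in pixels is half the picture's height over the tangent of half this angle, whatever the lens; pixels are square), "cx", "cy" (the principal point, pixels), "camera_from_world" (4x4, takes a point from world to camera coordinates). Camera axes: x right, y up, looking along -z (the intrinsics and any distortion apply to the point x, -y, -z); pixel columns grow to the right and rows downward; lengths in m; the calibration is good to about 2 mm. A picture is of the moment at which its call begins. camera_model takes no time and is no camera call.
- robot.sign_off(): hands the job in, once; it reports no verdict.
The state is a dict: "time_s": time; "joints": joint angles; "joint_vel": joint speeds; "tau": joint torques, N m; "eef_pos": TCP position; "eef_rot": TCP orientation; "ft_force": force on the tool from outside, world axes, zero at the start; "moment": the same for the moment, N m; "opening": opening from 0.0 (shut) to 1.0 (fully open).
Only numpy, scipy, OpenCV 4.12 (cv2) and the standard library are available. Lean on these libraries where they do the work, as an engineer would, in place of code of your own. Each camera call takes 0.05 s, during which the arm holds its last target.

TASK

Get the dish feeder ready for its next run: lift the dust cap off the magazine and put it on the round cap stand beside it, then press all the culture dishes that lie on the bench, one at a time, down past the two sprung lips into the magazine so that the lips hold them. Turn the selector dial clockwise from its start one click for each dish loaded, and finally put the dust cap back on the magazine, level. Leave the beaker and the centrifuge tube behind the feeder standing where they are.

Things in the scene. Friction and masses are not known exactly. Their poses are not given: they have to be found in the camera images.
- feeder: dish feeder fixed to the bench, z up: white base plate 90 mm (its x) by 330 mm (its y), 10 mm thick; origin at the centre of its underside, on the bench; yaw within 0.12 rad of the world's. The magazine stands at its origin, the dial's axis is at y = -120 mm (housing 76 x 76 mm, 45 mm high), the cap stand's axis at y = +116 mm
- nest (a point): point on the magazine's axis, axes as the feeder's, 92 mm above the bench: here the underside of a dish rests when laid loosely between the rods on the lips' slopes. The four steel guide rods (10 mm, round ends, centred at x, y = +-25.8 mm, tops 103 mm up) guide a dish with 1.5 mm play; between them the -x and +x sides are open for fingers, 41 mm wide, down to the base plate
- mouth (a point): point on the magazine's axis, axes as the feeder's, at the flat undersides of the two sprung black lips, 82 mm above the bench. The lips, on the +y and -y sides, reach in to 25 mm from the axis; housings at y = +-42 to 58 mm, 98 mm high. A dish pushed down on its middle (10 to 15 N) until its top is 3 to 5 mm below this point is caught: the lips spring back over it
- cap_stand (a point): centre of the top of the round cap stand, 68 mm in diameter, its flat top 30 mm above the bench
- follower (a joint): sprung plate in the magazine that carries the stack: 0 when empty (its top 1 mm under the lips), grows as it is pushed down, in m, up to 0.065; with n dishes held by the lips it reads about 0.0148 n - 0.001; spring 2.5 to 5 N
- dial (a joint): selector dial, clockwise from above, in rad: 0 at its start, where the white pointer line faces the front (the feeder's -x); one click every 0.524 rad (30 degrees), stop after 5 clicks. Released, it springs to the nearest click; turning takes up to about 0.1 N m. White studs on the housing mark the clicks, the larger one the start
- dial_grip (a point): centre of the dial's bar grip (46 mm long, 14 mm wide, 26 mm high, black), on the dial's axis, 64 mm above the bench; x runs along the bar (the pointer end is -x), turning with the dial; the dial's round flange and housing lie 13 and 19 mm below this point
- cap_knob (a point): loose white dust cap, 90 g: centre of its knob (24 mm wide, 22 mm high); z is its axis. Under the knob an 18 mm neck, a flange 92 mm wide (top 18, underside 23 mm below this point) and a plug 57 mm wide down to 31 mm below it. On the magazine the flange lies on the rods' ends, the plug between them, and this point is 126 mm above the bench; elsewhere it stands on its plug
- dish_1_mid (a point): clear round culture dish with its lid, pink inside, 60 mm in diameter, 15 mm high, 20 g; point at its centre, half-way up; z is its upward axis (there are two to four dishes; absent ones give None)
- dish_2_mid (a point): clear round culture dish with its lid, pink inside, 60 mm in diameter, 15 mm high, 20 g; point at its centre, half-way up; z is its upward axis; may be absent
- dish_3_mid (a point): clear round culture dish with its lid, pink inside, 60 mm in diameter, 15 mm high, 20 g; point at its centre, half-way up; z is its upward axis; may be absent
- dish_4_mid (a point): clear round culture dish with its lid, pink inside, 60 mm in diameter, 15 mm high, 20 g; point at its centre, half-way up; z is its upward axis; may be absent
- beaker: bystander: small clear beaker, 45 mm in diameter, 59 mm high, standing behind the feeder; origin at the centre of its underside
- tube: bystander: capped centrifuge tube, 34 mm in diameter, 113 mm high, standing behind the feeder; origin at the centre of its underside
There are look-alikes about, which are no part of the job. Leave any turquoise look-alike of the part that bears dish_3_mid alone.

How it is judged (in metres and radians):
On the way, in this order (a step that is already met when the one before it is completed fails the run):
1. the dust cap stands on the cap stand (horizontal distance between cap_knob and cap_stand below 0.025 m and z of cap_knob in the frame of feeder between 0.055 and 0.067 m and contact force between the fingers and cap below 0.1 N), for 0.2 s.
2. every dish lies in the magazine below the lips (horizontal distance between each of dish_1_mid, dish_2_mid, dish_3_mid, dish_4_mid and mouth below 0.006 m and z of dish_1_mid in the frame of feeder between 0.015 and 0.0785 m and angle between each of dish_1_mid, dish_2_mid, dish_3_mid, dish_4_mid's own z axis and vertical below 0.12 rad and z of dish_2_mid in the frame of feeder between 0.015 and 0.0785 m and z of dish_3_mid in the frame of feeder between 0.015 and 0.0785 m and z of dish_4_mid in the frame of feeder between 0.015 and 0.0785 m), for 0.2 s.
At the end, for the whole second after the job is handed in: every dish present lies level in the magazine under the lips (within 6 mm of its axis, its middle below 78.5 mm), the dial is within 0.14 rad of one click per dish, and the cap is back on the magazine (within 10 mm of the axis, level within 0.08 rad, knob centre 121 to 130 mm up) (all of step 2 and ((value of joint follower between 0.0226 and 0.0356 m and value of joint dial between 0.9072 and 1.1872 rad) or (value of joint follower between 0.0374 and 0.0504 m and value of joint dial between 1.4308 and 1.7108 rad) or (value of joint follower between 0.0522 and 0.0652 m and value of joint dial between 1.9544 and 2.2344 rad)) and horizontal distance between cap_knob and mouth below 0.01 m and angle between cap_knob's own z axis and vertical below 0.08 rad and z of cap_knob in the frame of feeder between 0.121 and 0.13 m and linear speed of cap below 0.02 m/s); the robot touches nothing.
It fails at once if the beaker or the centrifuge tube is knocked over or shoved more than 30 mm (distance of any of beaker, tube from where it was at the start of the episode above 0.03 m or angle between any of beaker, tube's own z axis and vertical above 0.4 rad).
Of dish_1, dish_2, dish_3, dish_4 only 2 to 4 are there at a start; the rules pass over those that are not, and their reading is None.
At some moment in a run one of dish_2, dish_3, dish_4 may be knocked a few centimetres aside while the robot is not near it.
It also fails if it takes over 210 s, if anything falls off the work surface, if the arm or the gripper's body presses on something with over 40 N, if the wrist force passes 120 N, or if a joint passes its speed limit or range.

## Working session

There is one attempt and no reset: what is moved stays moved. The work goes in short steps, Python scripts to look and compute and a tool call to move; the robot and the scene stay as the last step left them, time stands still between calls to the robot, and variables do not carry over. Pictures are saved under pics/ and viewed, and the job is handed in when it is done.

Besides the shell and the picture viewer there is one more tool, called after "Request:" by a JSON object that holds its "op" and its "data", one argument or row to a line. move_arm: Moves the arm, as the interface text tells. Its arguments: {"type":"object","properties":{"targets":{"type":"string"},"squeeze":{"type":"number"}},"required":["targets"]}

```bash
ls; mkdir -p pics; python3 - <<'E'
from bench import robot, optics
import cv2,numpy as np
np.set_printoptions(precision=4,suppress=True)
for n in("side","top"):
    p,d=optics.get_image(n); cv2.imwrite(f"pics/{n}0.png",p); np.save(f"pics/{n}0.npy",d)
    print(n,optics.camera_model(n))
s=robot.read_state(); print(s, robot.pinch_z)
E
```

```text
pics
side {'fovy': 54.21666603607092, 'cx': 324.96200564456313, 'cy': 233.2718309159046, 'camera_from_world': array([[-0.9884, -0.1513, -0.014 ,  0.576 ],
       [ 0.0856, -0.6302,  0.7717, -0.1339],
       [-0.1256,  0.7616,  0.6358, -1.0883],
       [ 0.    ,  0.    ,  0.    ,  1.    ]])}
top {'fovy': 53.78032668081863, 'cx': 316.3994551766534, 'cy': 240.80543799567874, 'camera_from_world': array([[-0.0098, -0.9998, -0.0152,  0.0137],
       [ 0.9965, -0.011 ,  0.0835, -0.6009],
       [-0.0836, -0.0144,  0.9964, -1.2035],
       [ 0.    ,  0.    ,  0.    ,  1.    ]])}
{'time_s': 0.1, 'joints': array([-73.7114,  30.2746,  82.1474,  -0.0007,  67.6904, -10.2274]), 'joint_vel': array([ 0.0166, -0.105 , -0.1345, -0.0349, -0.1335, -0.0638]), 'tau': array([ -0.0011, -44.0986, -17.715 ,   0.0634,   0.0534,  -0.    ]), 'eef_pos': array([ 0.2789, -0.5586,  0.2217]), 'eef_rot': array([[ 0.8948,  0.4465, -0.0006],
       [ 0.4465, -0.8948,  0.0019],
       [ 0.0003, -0.0019, -1.    ]]), 'ft_force': array([ 0.0541,  0.3986, -0.9786]), 'moment': array([ 0.0215, -0.0056, -0.0028]), 'opening': 0.9983509806777048} 0.0187
```

View pics/side0.png

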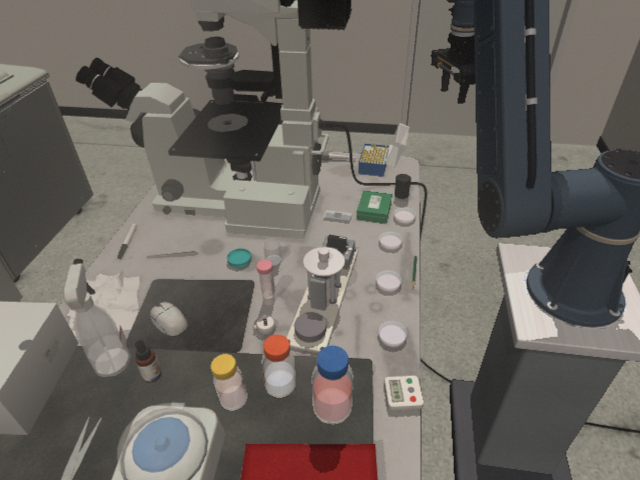

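View pics/top0.png

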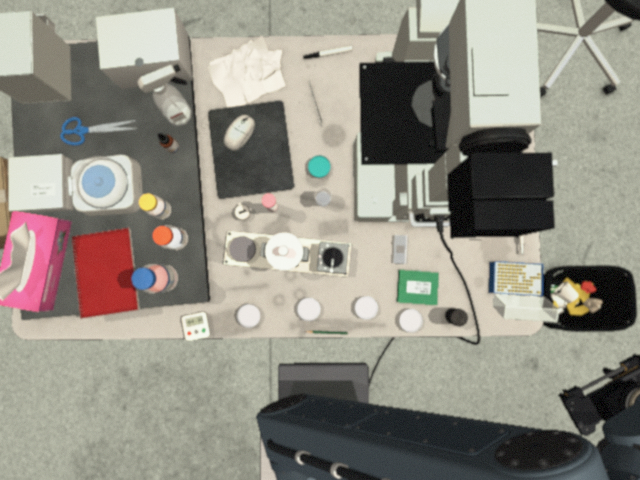

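```bash
cat > h.py <<'E'
import cv2,numpy as np
from bench import robot,optics
np.set_printoptions(precision=4,suppress=True)
def cam(n):
    m=optics.camera_model(n); f=240/np.tan(np.radians(m["fovy"]/2)); return m,f
def plane(n,u,v,z):
    m,f=cam(n); T=np.linalg.inv(m["camera_from_world"])
    d=T[:3,:3]@np.array([(u-m["cx"])/f,-(v-m["cy"])/f,-1]); o=T[:3,3]
    return o+d*(z-o[2])/d[2]
def proj(n,p):
    m,f=cam(n); c=m["camera_from_world"]@np.r_[p,1]
    return np.array([m["cx"]+f*c[0]/-c[2], m["cy"]-f*c[1]/-c[2]])
def deproj(n,u,v,d):
    m,f=cam(n); T=np.linalg.inv(m["camera_from_world"])
    return (T@np.array([(u-m["cx"])/f*d,-(v-m["cy"])/f*d,-d,1]))[:3]
def crop(p,x0,x1,y0,y1,s,name):
    cv2.imwrite("pics/"+name,cv2.resize(p[y0:y1,x0:x1],None,fx=s,fy=s,interpolation=cv2.INTER_CUBIC))
E
python3 - <<'E'
from h import *
t=cv2.imread("pics/top0.png"); s=cv2.imread("pics/side0.png")
crop(t,205,445,180,345,3.3,"tc0.png"); crop(s,220,440,190,370,3.5,"sc0.png")
d=np.load("pics/top0.npy")
for u,v in [(248,316),(308,309),(366,307),(410,320),(284,252),(242,250),(332,258),(318,167),(242,211),(321,280)]:
    print(u,v,deproj("top",u,v,d[v,u]))
E
```

```text
248 316 [0.4087 0.1861 0.0181]
308 309 [0.4249 0.0312 0.0114]
366 307 [ 0.4288 -0.119   0.0133]
410 320 [ 0.3945 -0.2316  0.0137]
284 252 [0.5658 0.0822 0.1402]
242 250 [0.5789 0.2002 0.0299]
332 258 [ 0.5535 -0.0315  0.0768]
318 167 [0.7983 0.0014 0.015 ]
242 211 [0.6819 0.2019 0.0219]
321 280 [ 0.4995 -0.0033 -0.0001]
```

View pics/tc0.png

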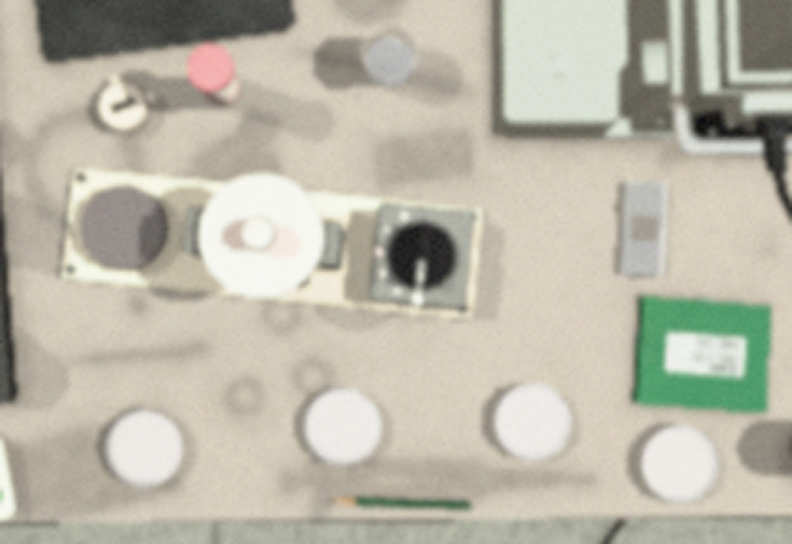

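View pics/sc0.png

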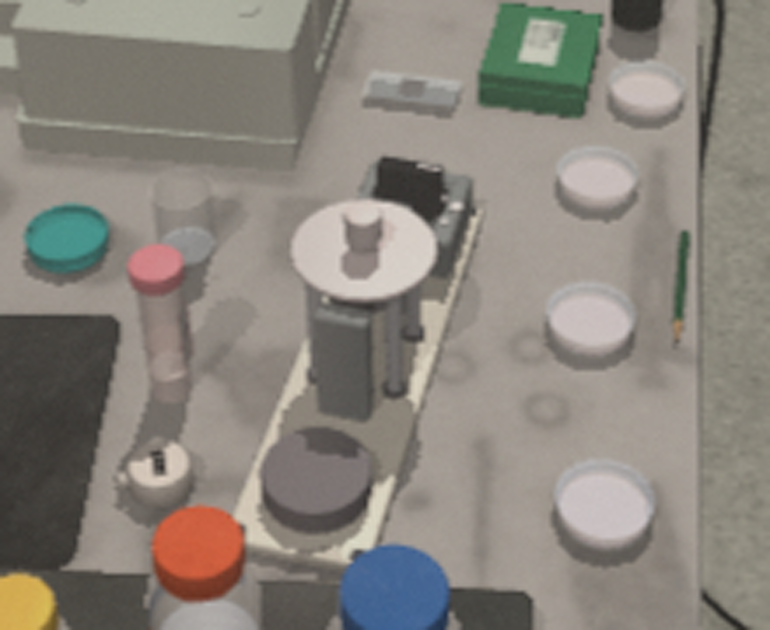

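Candidates (top image): dishes are the pink/clear discs at (248,316), (308,309), (366,307) and (410,320). The turquoise disc at (318,167) is the look-alike to leave, and the small white round thing at (242,211) is neither dish nor cap. The dust cap is at (284,252) on the magazine, the stand at (242,250), and the dial at (332,258). I'll measure these next.

```bash
cat >> h.py <<'E'
def circ(n,img,u,v,r,z,thr=None,lo=None,hi=None,w=60,mask=None):
    """centre of blob containing (u,v): returns world pt at plane z, via rays of the hull contour"""
    m=mask.astype(np.uint8)
    k,l=cv2.connectedComponents(m)[:2]
    if l[v,u]==0: return None
    c,_=cv2.findContours((l==l[v,u]).astype(np.uint8),cv2.RETR_EXTERNAL,cv2.CHAIN_APPROX_NONE)
    c=cv2.convexHull(max(c,key=cv2.contourArea))[:,0]
    P=np.array([plane(n,a,b,z)[:2] for a,b in c]).astype(np.float32)
    (x,y),R=cv2.minEnclosingCircle(P); e=cv2.fitEllipse(P) if len(P)>5 else None
    return (x,y,R),e
E
python3 - <<'E'
from h import *
t=cv2.imread("pics/top0.png"); g=t.astype(int)
mn=g.min(2)
for u,v in [(248,316),(308,309),(366,307),(410,320),(284,252)]:
    print(g[v,u], g[v+20,u])
m=mn>195
for u,v in [(248,316),(308,309),(366,307),(410,320)]:
    print(circ("top",t,u,v,0,0.014,mask=m))
print("cap",circ("top",t,270,245,0,0.108,mask=mn>205))
print("stand",g[250,238],g[230,240]);
hsv=cv2.cvtColor(t,cv2.COLOR_BGR2HSV)
print("stand",circ("top",t,238,250,0,0.03,mask=g.max(2)<125))
for z,(a,b) in [(0.01,(78,172)),(0.01,(482,208)),(0.01,(470,318)),(0.01,(60,276)),(0.077,(422,256)),(0.051,(418,255))]:
    print(plane("top",a/3.3+205,b/3.3+180,z))
E
```

```text
[229 234 238] [187 206 215]
[231 235 238] [155 171 180]
[230 234 238] [163 179 187]
[230 235 238] [162 177 176]
[243 249 247] [166 183 193]
((0.41012030839920044, 0.18499954044818878, 0.028574392199516296), ((0.41013598442077637, 0.18492941558361053), (0.05583154782652855, 0.05672226846218109), 140.5052947998047))
((0.4269639849662781, 0.02912546694278717, 0.029577014967799187), ((0.426424115896225, 0.02901616133749485), (0.057175640016794205, 0.05838827043771744), 16.77995491027832))
((0.4288591146469116, -0.11898743361234665, 0.031356994062662125), ((0.4282355308532715, -0.11976933479309082), (0.0576687827706337, 0.06077466905117035), 78.03988647460938))
((0.3954191505908966, -0.23230284452438354, 0.030305130407214165), ((0.394876629114151, -0.2333640605211258), (0.05669211596250534, 0.059401463717222214), 72.79983520507812))
cap ((0.6020729541778564, 0.11044007539749146, 0.11319833993911743), ((0.5737223625183105, 0.09325351566076279), (0.09403663128614426, 0.28041040897369385), 169.87384033203125))
stand [140 143 152] [173 191 199]
stand None
[0.6279 0.2392 0.01  ]
[ 0.5954 -0.0833  0.01  ]
[ 0.5083 -0.0724  0.01  ]
[0.5449 0.253  0.01  ]
[ 0.5545 -0.0337  0.077 ]
[ 0.5566 -0.0312  0.051 ]
```

```bash
cat >> h.py <<'E'
def world(n,d):
    m,f=cam(n); T=np.linalg.inv(m["camera_from_world"])
    v,u=np.mgrid[:480,:640]; P=np.stack([(u-m["cx"])/f*d,-(v-m["cy"])/f*d,-d,np.ones_like(d)],-1)@T.T
    P[d==0]=np.nan; return P[...,:3]
E
python3 - <<'E'
from h import *
t=cv2.imread("pics/top0.png"); g=t.astype(int); mn=g.min(2)
d=np.load("pics/top0.npy"); P=world("top",d)
roi=np.zeros((480,640),bool); roi[225:280,255:312]=1
m=roi&(P[...,2]>0.09)
print("cap depth",circ("top",t,275,245,0,0.108,mask=m))
m=roi&(mn>212); print("cap col",circ("top",t,275,245,0,0.108,mask=m))
roi[:]=0; roi[225:275,222:260]=1
for th in(150,160): print("stand",circ("top",t,238,250,0,0.03,mask=roi&(g[...,2]<th)))
m=roi&(P[...,2]>0.02);print("stand d",circ("top",t,238,250,0,0.03,mask=m), np.nanmedian(P[245:255,232:245,2]))
# plate mask: depth 0.005..: fit by color (white, yellowish)
roi[:]=0; roi[225:285,215:360]=1
m=(roi&(P[...,2]>0.006)).astype(np.uint8)
m=(roi&((mn>190)|(P[...,2]>0.02))).astype(np.uint8); m=cv2.morphologyEx(m,cv2.MORPH_OPEN,np.ones((3,3)))
cv2.imwrite("pics/m.png",m*255)
# side: cap flange ellipse, dishes
s=cv2.imread("pics/side0.png"); gs=s.astype(int); ds=np.load("pics/side0.npy"); Q=world("side",ds)
for n,(u,v) in dict(d1=(392,336),d2=(388,283),d3=(390,242),d4=(404,217)).items():
    r=np.zeros((480,640),bool); r[v-22:v+22,u-22:u+22]=1
    q=Q[r&(Q[...,2]>0.006)&(Q[...,2]<0.03)]; print(n,len(q),np.median(q,0),(q.max(0)+q.min(0))/2)
q=Q[230:290,290:350].reshape(-1,3); q=q[(q[:,2]>0.1)&(q[:,2]<0.114)]; print("capside",len(q),(np.percentile(q,1,axis=0)+np.percentile(q,99,axis=0))/2, q.max(0)-q.min(0))
E
```

```text
cap depth ((0.5699528455734253, 0.08467115461826324, 0.058805983513593674), ((0.571022093296051, 0.08436152338981628), (0.08825352787971497, 0.11831866949796677), 175.6966552734375))
cap col ((0.5775436162948608, 0.0746631920337677, 0.059356335550546646), ((0.5693433880805969, 0.07250788062810898), (0.09346170723438263, 0.12757912278175354), 172.92234802246094))
stand None
stand ((0.5809975266456604, 0.19732946157455444, 0.035959482192993164), ((0.5813009142875671, 0.1965087503194809), (0.06396585702896118, 0.07270374894142151), 167.90631103515625))
stand d ((0.5834634304046631, 0.20014087855815887, 0.034141793847084045), ((0.583660364151001, 0.2000569850206375), (0.06657574325799942, 0.06772881746292114), 163.22946166992188)) 0.02878171322255174
d1 558 [0.411  0.1918 0.0125] [0.4108 0.1892 0.0113]
d2 399 [0.4269 0.0371 0.0126] [0.4267 0.0343 0.0123]
d3 345 [ 0.4291 -0.1163  0.0121] [ 0.431  -0.148   0.0116]
d4 463 [ 0.4113 -0.2155  0.0126] [ 0.4131 -0.222   0.018 ]
capside 839 [0.5714 0.0903 0.1053] [0.0909 0.0946 0.0131]
```

View pics/m.png

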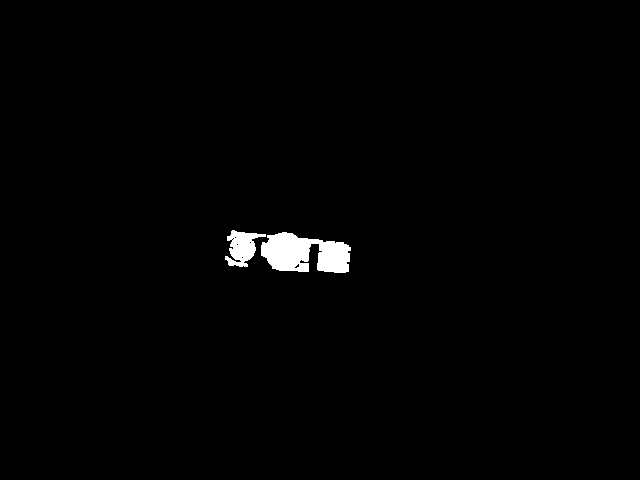

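```bash
python3 - <<'E'
from h import *
t=cv2.imread("pics/top0.png"); g=cv2.cvtColor(t,cv2.COLOR_BGR2GRAY)
b=cv2.resize(g[180:345,205:445],None,fx=4,fy=4,interpolation=cv2.INTER_CUBIC)
# cap: high-res Hough
b=cv2.GaussianBlur(b,(0,0),2)
def px(u,v): return u/4+205-.375, v/4+180-.375
for name,z,(r0,r1),(x0,x1,y0,y1) in [("cap",.108,(66,86),(225,420,190,380)),("stand",.03,(46,66),(75,230,200,350))]:
    c=cv2.HoughCircles(b[y0:y1,x0:x1],cv2.HOUGH_GRADIENT,1,30,param1=60,param2=15,minRadius=r0,maxRadius=r1)
    for u,v,r in c[0][:3]:
        u,v=px(u+x0,v+y0); print(name,u,v,r/4,plane("top",u,v,z))
# base-plate long edges by LSD
l=cv2.createLineSegmentDetector().detect(b)[0][:,0]
for a in l:
    L=np.hypot(a[2]-a[0],a[3]-a[1])
    p=plane("top",*px(a[0],a[1]),.01);q=plane("top",*px(a[2],a[3]),.01);w=q-p
    if L>50 and p[0]>.48 and p[0]<.65: print(p[:2],q[:2],"ang",np.arctan2(w[1],w[0]))
E
```

```text
cap 283.5 251.0 19.05 [0.5702 0.0861 0.108 ]
stand 242.75 248.75 12.9 [0.5821 0.1982 0.03  ]
[ 0.6493 -0.3072] [ 0.6493 -0.2531] ang 1.5701898192671928
[ 0.581  -0.3251] [ 0.6278 -0.3099] ang 0.3135403759675135
[0.6339 0.3022] [0.4523 0.2876] ang -3.06115701367299
[0.5479 0.1835] [0.5517 0.2179] ang 1.4612209886750063
[ 0.4929 -0.2869] [ 0.4976 -0.2278] ang 1.4924517540713866
[0.6193 0.2019] [0.6052 0.1703] ang -1.9907895172031131
[0.6215 0.2446] [0.5856 0.2497] ang 3.001199450417666
[0.6193 0.122 ] [0.6239 0.1552] ang 1.4356823005268757
[ 0.5268 -0.2057] [ 0.5214 -0.2636] ang -1.6621065790469354
[ 0.5158 -0.3093] [ 0.4343 -0.3027] ang 3.061211802554505
[ 0.65   -0.1794] [ 0.6527 -0.0931] ang 1.539313657074288
[ 0.5895 -0.0763] [ 0.5474 -0.071 ] ang 3.016305294252511
[0.6252 0.1782] [0.6298 0.2114] ang 1.434316885123198
[ 0.6397 -0.2496] [ 0.6392 -0.3011] ang -1.5809674710075505
[ 0.5215 -0.2641] [ 0.5175 -0.3062] ang -1.665441181767626
```

```bash
cat >> h.py <<'E'
O=np.array([0.570,0.0855]); PHI=-0.115
def F(x,y):
    c,s=np.cos(PHI),np.sin(PHI); return O+np.array([c*x-s*y,s*x+c*y])
def go(x,y,z,yaw=None):
    """shift in tool axes + rotvec deg to reach TCP (x,y,z), tool down, tool x at yaw (deg)"""
    from scipy.spatial.transform import Rotation as R
    s=robot.read_state(); Rm=s["eef_rot"]
    if yaw is None: yaw=90+np.degrees(PHI)
    a=np.radians(yaw); T=np.array([[np.cos(a),np.sin(a),0],[np.sin(a),-np.cos(a),0],[0,0,-1]])
    d=Rm.T@(np.array([x,y,z])-s["eef_pos"]); r=R.from_matrix(Rm.T@T).as_rotvec(degrees=True)
    print("t",round(s["time_s"],2),"pos",s["eef_pos"],"open",round(s["opening"],3),"F",s["ft_force"]," -> shift",d,"rot",r)
E
python3 - <<'E'
from h import *
print(plane("side",324,261.4,.108), F(0,.116),F(0,-.12))
go(*F(0,0),.22)
E
```

```text
[0.5689 0.0941 0.108 ] [0.5833 0.2007] [ 0.5562 -0.0337]
t 0.1 pos [ 0.2789 -0.5586  0.2217] open 0.998 F [ 0.0541  0.3986 -0.9786]  -> shift [ 0.5481 -0.4464  0.0027] rot [ -0.0918  -0.0726 -56.8947]
```

Request:
{"op": "move_arm", "data": {
  "targets": "1 0.548 -0.446 0.003 0 0 -57;1 0.548 -0.446 0.003 0 0 -57;1 0.548 -0.446 0.003 0 0 -57;1 0.548 -0.446 0.003 0 0 -57;1 0.548 -0.446 0.003 0 0 -57;1 0.548 -0.446 0.003 0 0 -57;1 0.548 -0.446 0.003 0 0 -57;1 0.548 -0.446 0.003 0 0 -57;1 0.548 -0.446 0.003 0 0 -57;1 0.548 -0.446 0.003 0 0 -57;1 0.548 -0.446 0.003 0 0 -57;1 0.548 -0.446 0.003 0 0 -57"
}}

```text
time_s: 1.1
eef_pos: [0.4853, -0.1016, 0.2203]
eef_rot: [[0.113, 0.994, -0.0], [0.994, -0.113, 0.0], [0.0, -0.001, -1.0]]
ft_force: [0.7, -0.3, 0.4]
opening: 0.999
```

```bash
python3 - <<'E'
from h import *
go(*F(0,0),.22)
E
```

```text
t 1.1 pos [ 0.4853 -0.1016  0.2203] open 0.999 F [ 0.6749 -0.2688  0.4225]  -> shift [0.1955 0.0629 0.0002] rot [-0.0288 -0.0072  0.0932]
```

Request:
{"op": "move_arm", "data": {
  "targets": "1 0.19 0.06 0 0 0 0;1 0.19 0.06 0 0 0 0;1 0.19 0.06 0 0 0 0;1 0.19 0.06 0 0 0 0;1 0.19 0.06 0 0 0 0;1 0.19 0.06 0 0 0 0;1 0.19 0.06 0 0 0 0;1 0.19 0.06 0 0 0 0"
}}

```text
time_s: 1.77
eef_pos: [0.5654, 0.0781, 0.2199]
eef_rot: [[0.112, 0.994, -0.002], [0.994, -0.112, -0.001], [-0.001, -0.002, -1.0]]
ft_force: [-0.2, -0.2, -0.4]
opening: 1.005
```

```bash
python3 - <<'E'
from h import *
s,ds=optics.get_image("side"); t,dt=optics.get_image("top")
go(*F(0,0),.13)
p=robot.read_state()["eef_pos"]; us=proj("side",p); ut=proj("top",p); print(us,ut)
for im,u,n in((s,us,"sc1.png"),(t,ut,"tc1.png")):
    im=im.copy(); u=u.astype(int); cv2.circle(im,tuple(u),1,(0,0,255),-1)
    crop(im,max(u[0]-80,0),u[0]+80,max(u[1]-70,0),u[1]+70,4,n)
E
```

```text
t 1.87 pos [0.5655 0.0771 0.2201] open 1.0 F [ 0.4813 -0.5799  0.511 ]  -> shift [0.0089 0.0036 0.0901] rot [-0.0704  0.0259  0.0178]
[326.1002 215.7884] [283.2701 249.9349]
```

View pics/sc1.png

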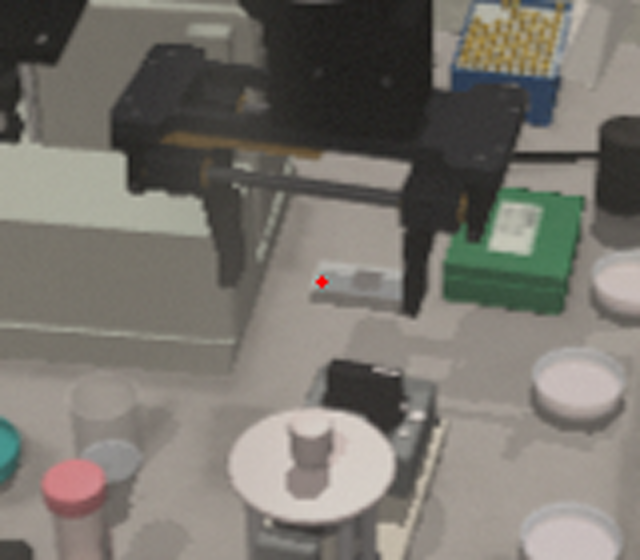

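View pics/tc1.png

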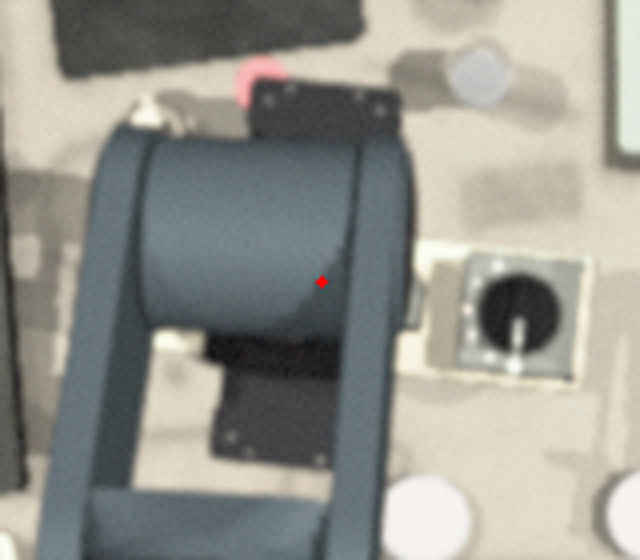

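Request:
{"op": "move_arm", "data": {
  "targets": "1 0.009 0.004 0.04 0 0 0;1 0.009 0.004 0.07 0 0 0;1 0.009 0.004 0.07 0 0 0;1 0.009 0.004 0.07 0 0 0;1 0.009 0.004 0.07 0 0 0"
}}

```text
time_s: 2.28
eef_pos: [0.572, 0.0858, 0.1517]
eef_rot: [[0.114, 0.993, 0.002], [0.993, -0.114, -0.0], [0.0, 0.002, -1.0]]
ft_force: [0.3, -0.4, -0.2]
opening: 1.001
```

```bash
python3 - <<'E'
from h import *
s,ds=optics.get_image("side")
go(*F(0,0),.113)
crop(s,250,400,170,290,5,"sc2.png")
E
```

```text
t 2.33 pos [0.5725 0.0859 0.1523] open 1.001 F [-0.4771 -0.327  -0.3002]  -> shift [-0.0007 -0.0026  0.0393] rot [ 0.1926 -0.0118  0.0298]
```

View pics/sc2.png

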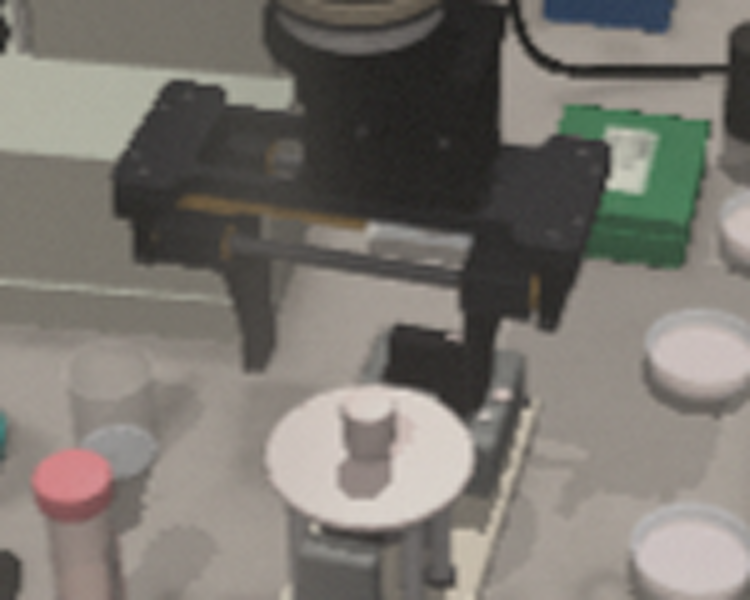

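Request:
{"op": "move_arm", "data": {
  "targets": "1 0 -0.002 0.039 0 0 0;1 0 -0.002 0.039 0 0 0;1 0 -0.002 0.039 0 0 0;-0.2 0 -0.002 0.039 0 0 0;-0.6 0 -0.002 0.039 0 0 0;-1 0 -0.002 0.039 0 0 0;-1 0 -0.002 0.039 0 0 0;-1 0 -0.002 0.039 0 0 0;-1 0 -0.002 0.039 0 0 0;-1 0 -0.002 0.039 0 0 0;-1 0 -0.002 0.039 0 0 0",
  "squeeze": 8
}}

```text
time_s: 3.25
eef_pos: [0.5692, 0.0871, 0.1115]
eef_rot: [[0.113, 0.994, 0.0], [0.994, -0.113, -0.0], [-0.0, 0.0, -1.0]]
ft_force: [-0.1, -0.5, -0.1]
opening: 0.478
```

```bash
python3 - <<'E'
from h import *
s,ds=optics.get_image("side")
go(*F(0,0),.113)
crop(s,250,400,170,290,5,"sc3.png")
E
```

```text
t 3.3 pos [0.5692 0.0871 0.1114] open 0.432 F [0.3359 0.5023 0.2488]  -> shift [-0.0015  0.001  -0.0016] rot [-0.0067  0.0011  0.1077]
```

View pics/sc3.png

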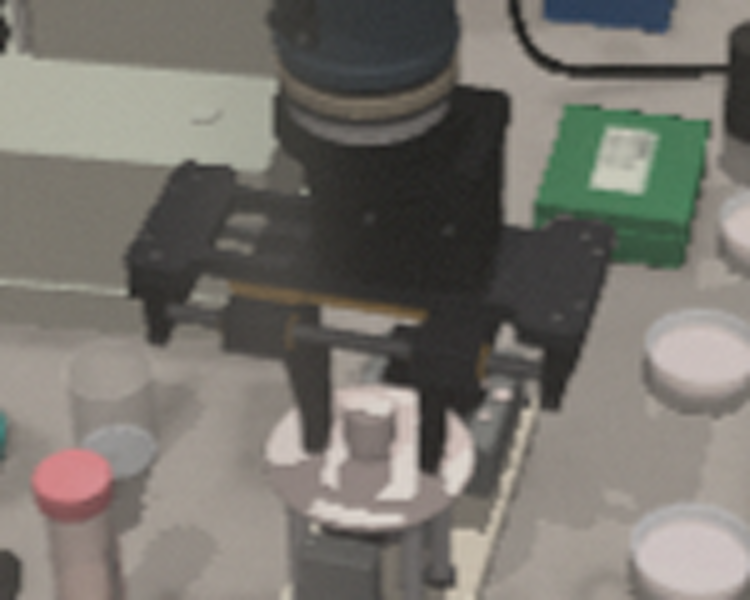

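Request:
{"op": "move_arm", "data": {
  "targets": "-1 -0.001 0.001 -0.001 0 0 0;-1 -0.001 0.001 -0.001 0 0 0;-1 -0.001 0.001 -0.001 0 0 0;-1 -0.001 0.001 -0.001 0 0 0;-1 -0.001 0.001 -0.001 0 0 0;-1 -0.001 0.001 -0.001 0 0 0;-1 -0.001 0.001 -0.001 0 0 0",
  "squeeze": 8
}}

```text
time_s: 3.88
eef_pos: [0.5704, 0.0859, 0.1125]
eef_rot: [[0.113, 0.994, 0.001], [0.994, -0.113, -0.0], [-0.0, 0.001, -1.0]]
ft_force: [0.6, -0.1, 0.2]
opening: 0.271
```

Request:
{"op": "move_arm", "data": {
  "targets": "-1 0 0 -0.02 0 0 0;-1 0 0 -0.04 0 0 0;-1 0.03 0 -0.04 0 0 0;-1 0.06 0 -0.04 0 0 0;-1 0.09 0 -0.04 0 0 0;-1 0.116 0 -0.04 0 0 0;-1 0.116 0 -0.04 0 0 0;-1 0.116 0 -0.01 0 0 0;-1 0.116 0 0.02 0 0 0;-1 0.116 0 0.045 0 0 0;-1 0.116 0 0.055 0 0 0;-1 0.116 0 0.06 0 0 0"
}}

```text
time_s: 4.88
eef_pos: [0.5813, 0.2006, 0.0501]
eef_rot: [[0.113, 0.994, -0.005], [0.994, -0.113, -0.001], [-0.001, -0.005, -1.0]]
ft_force: [0.3, -0.4, -0.7]
opening: 0.273
```

```bash
python3 - <<'E'
from h import *
s,ds=optics.get_image("side")
go(*F(0,.116),.0475)
crop(s,250,400,210,350,5,"sc4.png")
E
```

```text
t 4.93 pos [0.582  0.2007 0.0505] open 0.271 F [-0.7608  0.0177 -1.3361]  -> shift [0.0002 0.0013 0.003 ] rot [-0.2055  0.0583  0.0875]
```

View pics/sc4.png

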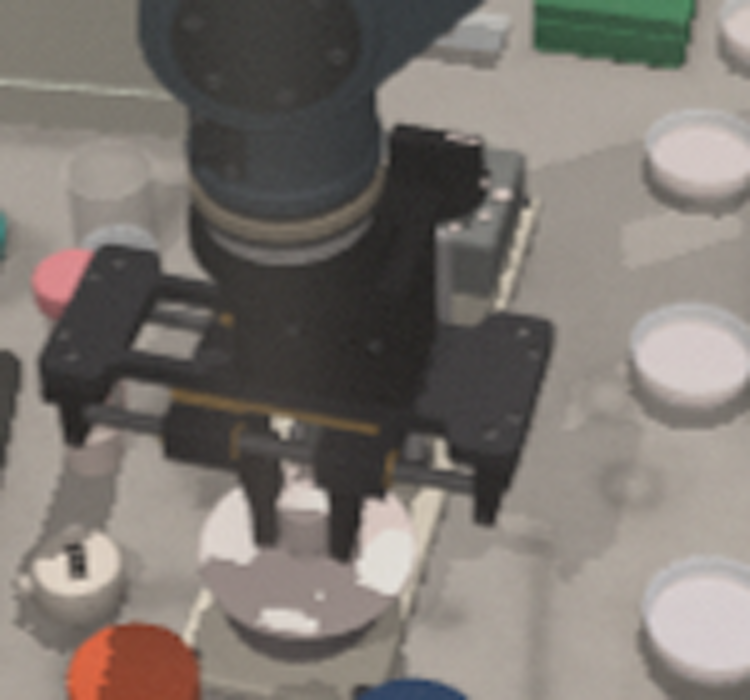

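Request:
{"op": "move_arm", "data": {
  "targets": "-1 0 0.001 0.0025 0 0 0;-1 0 0.001 0.0025 0 0 0;0 0 0.001 0.0025 0 0 0;0 0 0.001 0.0025 0 0 0;0 0 0.001 0.0025 0 0 0;0 0 0.001 0.0025 0 0 0;0 0 0.001 0.0025 0 0 0;0 0 0.001 0.0025 0 0 0"
}}

```text
time_s: 5.6
eef_pos: [0.5843, 0.2011, 0.0502]
eef_rot: [[0.113, 0.994, 0.0], [0.994, -0.113, 0.0], [0.0, 0.0, -1.0]]
ft_force: [0.2, 0.2, 0.0]
opening: 0.495
```

```bash
python3 - <<'E'
from h import *
go(.410,.185,.16)
E
```

```text
t 5.6 pos [0.5843 0.2011 0.0502] open 0.495 F [0.186  0.2499 0.0081]  -> shift [-0.0357 -0.1713 -0.1099] rot [ 0.0196 -0.0057  0.1066]
```

Request:
{"op": "move_arm", "data": {
  "targets": "0 0 0 -0.03 0 0 0;1 0 0 -0.07 0 0 0;1 0 0 -0.11 0 0 0;1 -0.008 -0.04 -0.11 0 0 0;1 -0.016 -0.08 -0.11 0 0 0;1 -0.024 -0.12 -0.11 0 0 0;1 -0.036 -0.16 -0.11 0 0 0;1 -0.036 -0.171 -0.11 0 0 0;1 -0.036 -0.171 -0.11 0 0 0;1 -0.036 -0.171 -0.11 0 0 0"
}}

```text
time_s: 6.43
eef_pos: [0.4108, 0.1849, 0.1604]
eef_rot: [[0.113, 0.994, 0.002], [0.994, -0.113, 0.0], [0.001, 0.002, -1.0]]
ft_force: [0.5, -0.4, -0.1]
opening: 0.987
```

```bash
python3 - <<'E'
from h import *
s,ds=optics.get_image("side")
go(.410,.185,.003)
crop(s,250,450,190,370,4,"sc5.png")
E
```

```text
t 6.48 pos [0.4123 0.185  0.1605] open 0.987 F [ 0.7925 -0.125  -0.0106]  -> shift [-0.0004 -0.0028  0.1575] rot [ 0.1933 -0.0555  0.108 ]
```

View pics/sc5.png

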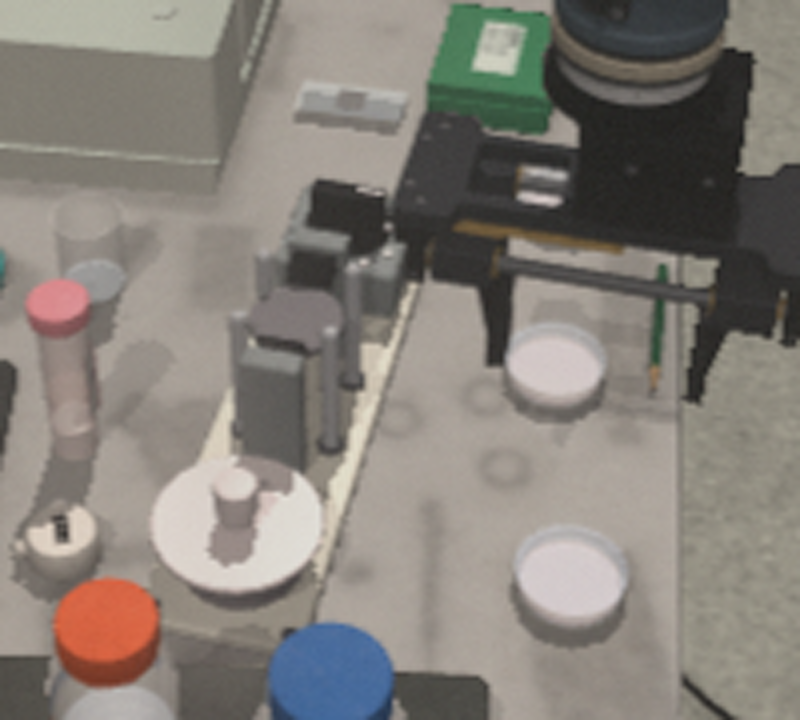

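Request:
{"op": "move_arm", "data": {
  "targets": "1 0 -0.002 0.04 0 0 0;1 0 -0.002 0.08 0 0 0;1 0 -0.002 0.12 0 0 0;1 0 -0.002 0.14 0 0 0;1 0 -0.002 0.15 0 0 0;0.8 0 -0.002 0.156 0 0 0;0.2 0 -0.002 0.157 0 0 0;0.2 0 -0.002 0.157 0 0 0;0.2 0 -0.002 0.157 0 0 0;0.2 0 -0.002 0.157 0 0 0;0.2 0 -0.002 0.157 0 0 0;0.2 0 -0.002 0.157 0 0 0",
  "squeeze": 5
}}

```text
time_s: 7.48
eef_pos: [0.409, 0.185, 0.0038]
eef_rot: [[0.113, 0.994, 0.002], [0.994, -0.113, 0.0], [0.001, 0.002, -1.0]]
ft_force: [0.9, 0.6, 3.0]
opening: 0.685
```

Request:
{"op": "move_arm", "data": {
  "targets": "0.65 0 0 -0.001 0 0 0;0.65 0 0 -0.001 0 0 0;0.65 0 0 -0.001 0 0 -7;0.65 0 0 -0.001 0 0 -14;0.65 0 0 -0.001 0 0 -21;0.65 0 0 -0.001 0 0 -28;0.65 0 0 -0.001 0 0 -35;0.65 0 0 -0.001 0 0 -42;0.65 0 0 -0.001 0 0 -49;0.65 0 0 -0.001 0 0 -56;0.65 0 0 -0.001 0 0 -63;0.65 0 0 -0.001 0 0 -70"
}}

```text
time_s: 8.48
eef_pos: [0.4081, 0.1849, 0.004]
eef_rot: [[-0.898, 0.44, -0.0], [0.44, 0.898, -0.0], [0.0, -0.0, -1.0]]
ft_force: [-0.3, 0.5, -1.0]
opening: 0.828
```

Request:
{"op": "move_arm", "data": {
  "targets": "0.65 0 0 0 0 0 -7;0.65 0 0 0 0 0 -14;0.65 0 0 0 0 0 -20;0.65 0 0 0 0 0 -20;0.2 0 0 0 0 0 -20;0.2 0 0 0 0 0 -20;0.2 0 0 0 0 0 -20;0.2 0 0 0 0 0 -20;0.2 0 0 0 0 0 -20",
  "squeeze": 8
}}

```text
time_s: 9.23
eef_pos: [0.4082, 0.1849, 0.004]
eef_rot: [[-0.994, 0.114, 0.0], [0.114, 0.994, 0.0], [-0.0, 0.0, -1.0]]
ft_force: [-0.1, 0.8, -0.3]
opening: 0.689
```

```bash
python3 - <<'E'
from h import *
go(.410,.185,.003); 
E
```

```text
t 9.23 pos [0.4082 0.1849 0.004 ] open 0.689 F [-0.0763  0.7613 -0.2904]  -> shift [-0.0017  0.0003  0.001 ] rot [ 0.0029 -0.0011 90.0661]
```

```bash
python3 - <<'E'
from h import *
t,dt=optics.get_image("top"); cv2.imwrite("pics/t6.png",t); np.save("pics/t6.npy",dt)
crop(t,215,355,215,330,5.5,"tc6.png")
E
```

```text
(no output)
```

View pics/tc6.png

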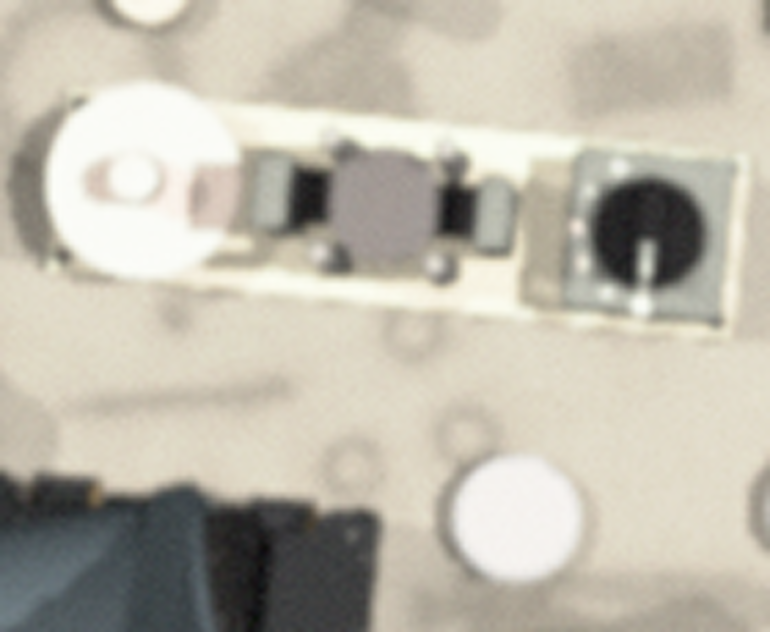

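```bash
python3 - <<'E'
from h import *
t=cv2.imread("pics/t6.png"); g=cv2.cvtColor(t,cv2.COLOR_BGR2GRAY)
S=5.5
def W(u,v,z): return plane("top",(u+.5)/S+215-.5,(v+.5)/S+215-.5,z)[:2]
print("cap",W(143.5,180.5,.043), "knob",W(133,178,.072))
L,R=W(274,193,.098),W(494,215,.098); print("hous",L,R,(L+R)/2,np.linalg.norm(L-R),np.arctan2(-(L-R)[0],(L-R)[1]))
r=[W(*q,.101) for q in [(343,140),(456,155),(330,254),(441,265)]]
print("rods",*r,np.mean(r,0)); print("dial",W(648,233,.051))
print("follower",W(385,206,.081))
v=(r[0]-r[1]+r[2]-r[3]);print(np.arctan2(-v[0],v[1])); v=(r[0]+r[1]-r[2]-r[3]); print(np.arctan2(v[1],v[0]))
crop(t,262,322,228,272,12,"tc7.png")
E
```

```text
cap [0.5847 0.2013] knob [0.5838 0.201 ]
hous [0.5746 0.1336] [0.5638 0.0359] [0.5692 0.0848] 0.0982572780567389 -0.11037317577693095
rods [0.5976 0.1025] [0.5904 0.0524] [0.5471 0.1084] [0.5417 0.0594] [0.5692 0.0807]
dial [ 0.5574 -0.0331]
follower [0.5693 0.0857]
-0.12632334688810046
-0.12877245565573603
```

View pics/tc7.png

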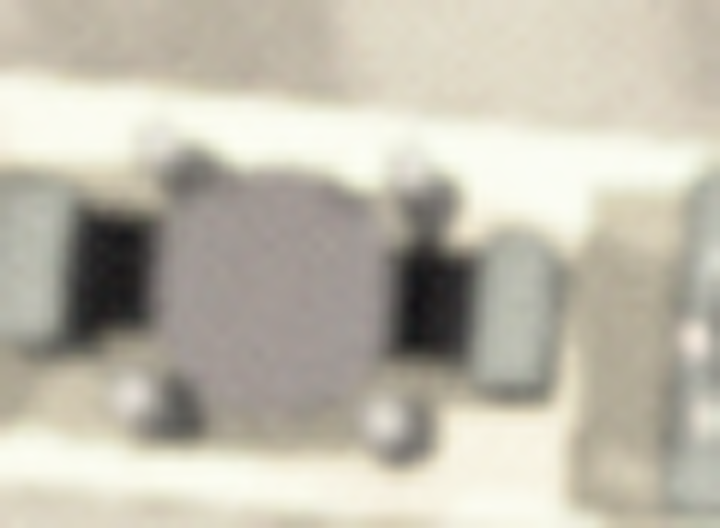

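Request:
{"op": "move_arm", "data": {
  "targets": "0.2 0 0 -0.03 0 0 0;0.2 0 0 -0.07 0 0 7;0.2 0 0 -0.11 0 0 14;0.2 0 0 -0.146 0 0 21;0.2 0 0 -0.146 0 0 28;0.2 0 0 -0.146 0 0 35;0.2 0 0 -0.146 0 0 42;0.2 0 0 -0.146 0 0 49;0.2 0 0 -0.146 0 0 56;0.2 0 0 -0.146 0 0 63;0.2 0 0 -0.146 0 0 70;0.2 0 0 -0.146 0 0 77"
}}

```text
time_s: 10.28
eef_pos: [0.4078, 0.1848, 0.1498]
eef_rot: [[-0.107, 0.994, -0.001], [0.994, 0.107, -0.0], [-0.0, -0.001, -1.0]]
ft_force: [0.0, 0.4, -0.0]
opening: 0.686
```

```bash
sed -i 's/^O=.*; PHI/O=np.array([0.5695,0.0853]); PHI/' h.py; python3 - <<'E'
from h import *
go(*O,.120)
E
```

```text
t 10.28 pos [0.4078 0.1848 0.1498] open 0.686 F [ 0.0207  0.3595 -0.0207]  -> shift [-0.1162  0.1501  0.0297] rot [-0.0371  0.0071 12.7372]
```

Request:
{"op": "move_arm", "data": {
  "targets": "0.2 -0.024 0.03 0 0 0 6.5;0.2 -0.048 0.06 0 0 0 12.7;0.2 -0.072 0.09 0 0 0 12.7;0.2 -0.094 0.12 0 0 0 12.7;0.2 -0.11 0.142 0 0 0 12.7;0.2 -0.116 0.15 0 0 0 12.7;0.2 -0.116 0.15 0.02 0 0 12.7;0.2 -0.116 0.15 0.03 0 0 12.7;0.2 -0.116 0.15 0.03 0 0 12.7"
}}

```text
time_s: 11.03
eef_pos: [0.5668, 0.0871, 0.1172]
eef_rot: [[0.108, 0.994, -0.008], [0.994, -0.108, 0.0], [-0.0, -0.008, -1.0]]
ft_force: [-0.9, 0.8, -0.5]
opening: 0.686
```

```bash
python3 - <<'E'
from h import *
s,ds=optics.get_image("side")
go(*O,.097)
crop(s,260,400,190,310,5.5,"sc8.png")
E
```

```text
t 11.08 pos [0.5675 0.0873 0.1183] open 0.683 F [ 0.109  -0.0626 -0.2916]  -> shift [-0.0017  0.0023  0.0213] rot [-0.348   0.0161  0.4318]
```

View pics/sc8.png

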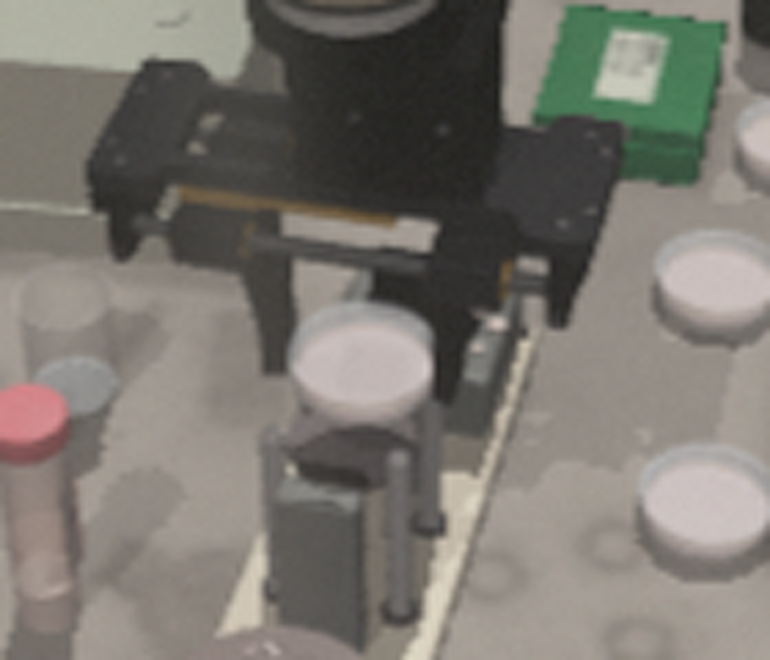

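Request:
{"op": "move_arm", "data": {
  "targets": "0.2 -0.0015 0.0015 0.005 0 0 0;0.2 -0.0015 0.0015 0.005 0 0 0;0.2 -0.0015 0.0015 0.005 0 0 0;0.2 -0.0015 0.0015 0.005 0 0 0"
}}

```text
time_s: 11.42
eef_pos: [0.5719, 0.0852, 0.1155]
eef_rot: [[0.107, 0.994, 0.001], [0.994, -0.107, -0.0], [0.0, 0.001, -1.0]]
ft_force: [0.4, 0.3, 0.1]
opening: 0.687
```

```bash
python3 - <<'E'
from h import *
go(*O,.097)
E
```

```text
t 11.42 pos [0.5719 0.0852 0.1155] open 0.687 F [0.3555 0.28   0.0533]  -> shift [-0.0002 -0.0024  0.0185] rot [ 0.045  -0.0044  0.4301]
```

Request:
{"op": "move_arm", "data": {
  "targets": "0.2 0 -0.0024 0.003 0 0 0.4;0.2 0 -0.0024 0.006 0 0 0.4;0.2 0 -0.0024 0.009 0 0 0.4;0.2 0 -0.0024 0.012 0 0 0.4;0.2 0 -0.0024 0.015 0 0 0.4;0.2 0 -0.0024 0.015 0 0 0.4;0.2 0 -0.0024 0.015 0 0 0.4"
}}

```text
time_s: 12.0
eef_pos: [0.571, 0.0853, 0.1001]
eef_rot: [[0.115, 0.993, 0.003], [0.993, -0.115, 0.0], [0.001, 0.003, -1.0]]
ft_force: [2.5, 2.1, -0.9]
opening: 0.688
```

```bash
python3 - <<'E'
from h import *
go(*O,.097)
s,ds=optics.get_image("side")
crop(s,260,400,190,310,5.5,"sc9.png")
E
```

```text
t 12.0 pos [0.571  0.0853 0.1001] open 0.688 F [ 2.5102  2.1256 -0.8635]  -> shift [-0.0002 -0.0015  0.0031] rot [ 0.1914 -0.0402 -0.0084]
```

View pics/sc9.png

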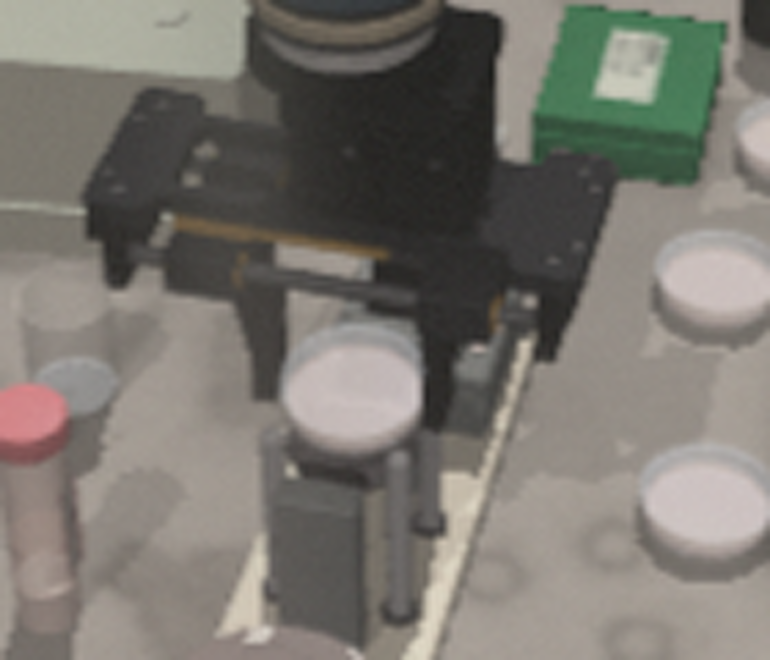

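Request:
{"op": "move_arm", "data": {
  "targets": "0.2 0.001 0.001 0.001 0 0 0;0.2 0.001 0.001 0.001 0 0 0;0.2 0.001 0.001 0.001 0 0 0"
}}

```text
time_s: 12.3
eef_pos: [0.5707, 0.0864, 0.0988]
eef_rot: [[0.115, 0.993, 0.001], [0.993, -0.115, 0.001], [0.001, 0.0, -1.0]]
ft_force: [3.0, 3.2, -1.3]
opening: 0.685
```

Request:
{"op": "move_arm", "data": {
  "targets": "0.2 0 0 0.001 0 0 0;0.2 0 0 0.002 0 0 0;0.2 0 0 0.002 0 0 0"
}}

```text
time_s: 12.55
eef_pos: [0.5709, 0.0865, 0.0971]
eef_rot: [[0.115, 0.993, 0.001], [0.993, -0.115, 0.001], [0.001, 0.001, -1.0]]
ft_force: [3.2, 3.7, 2.5]
opening: 0.684
```

Request:
{"op": "move_arm", "data": {
  "targets": "0.7 0 0 0 0 0 0;0.7 0 0 0 0 0 0;0.7 0 0 0 0 0 0;0.7 0 0 -0.01 0 0 0;0.7 0 0 -0.04 0 0 0;-1 0 0 -0.06 0 0 0;-1 0 0 -0.06 0 0 0"
}}

```text
time_s: 13.13
eef_pos: [0.5727, 0.0858, 0.1613]
eef_rot: [[0.115, 0.993, 0.007], [0.993, -0.115, -0.001], [0.0, 0.007, -1.0]]
ft_force: [0.7, -0.3, 0.8]
opening: 0.764
```

```bash
python3 - <<'E'
from h import *
s,ds=optics.get_image("side")
go(*O,.11)
crop(s,260,400,190,310,5.5,"sc10.png")
E
```

```text
t 13.18 pos [0.5716 0.0858 0.1595] open 0.734 F [-0.3746 -0.5099 -1.0684]  -> shift [-0.0008 -0.0022  0.0495] rot [0.2414 0.007  0.0114]
```

View pics/sc10.png

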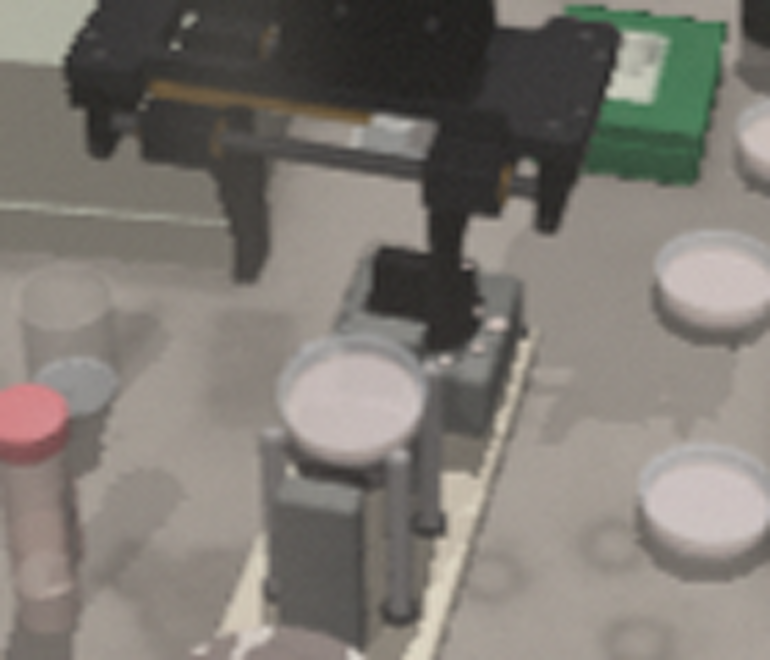

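Request:
{"op": "move_arm", "data": {
  "targets": "-1 0 -0.001 0 0 0 0;-1 0 -0.001 0.01 0 0 0;-1 0 -0.001 0.02 0 0 0;-1 0 -0.001 0.03 0 0 0;-1 0 -0.001 0.04 0 0 0;-1 0 -0.001 0.04 0 0 0;-1 0 -0.001 0.04 0 0 0;-1 0 -0.001 0.04 0 0 0;-1 0 -0.001 0.04 0 0 0;-1 0 -0.001 0.04 0 0 0"
}}

```text
time_s: 14.02
eef_pos: [0.5699, 0.0862, 0.1174]
eef_rot: [[0.115, 0.993, 0.001], [0.993, -0.115, -0.0], [0.0, 0.001, -1.0]]
ft_force: [0.1, 0.5, 1.2]
opening: 0.026
```

```bash
python3 - <<'E'
from h import *
go(.5705,.0865,.077)
E
```

```text
t 14.02 pos [0.5699 0.0862 0.1174] open 0.026 F [0.0735 0.4722 1.2193]  -> shift [0.0003 0.0005 0.0404] rot [ 0.0648 -0.0044  0.0101]
```

Request:
{"op": "move_arm", "data": {
  "targets": "-1 0 0 0.006 0 0 0;-1 0 0 0.01 0 0 0;-1 0 0 0.013 0 0 0;-1 0 0 0.016 0 0 0;-1 0 0 0.019 0 0 0;-1 0 0 0.022 0 0 0;-1 0 0 0.025 0 0 0;-1 0 0 0.028 0 0 0"
}}

```text
time_s: 14.68
eef_pos: [0.5708, 0.0864, 0.0894]
eef_rot: [[0.115, 0.993, 0.003], [0.993, -0.115, 0.0], [0.001, 0.003, -1.0]]
ft_force: [1.7, 1.7, 4.2]
opening: 0.006
```

Request:
{"op": "move_arm", "data": {
  "targets": "-1 0 0 0.003 0 0 0;-1 0 0 0.006 0 0 0;-1 0 0 0.009 0 0 0;-1 0 0 0.012 0 0 0;-1 0 0 0.012 0 0 0;-1 0 0 0.012 0 0 0"
}}

```text
time_s: 15.18
eef_pos: [0.569, 0.0861, 0.0764]
eef_rot: [[0.115, 0.993, -0.001], [0.993, -0.115, -0.0], [-0.0, -0.001, -1.0]]
ft_force: [1.5, -0.2, 2.8]
opening: 0.008
```

Request:
{"op": "move_arm", "data": {
  "targets": "-1 0 0 -0.01 0 0 0;-1 0 0 -0.04 0 0 0;1 0 0 -0.08 0 0 0;1 0 -0.03 -0.09 0 0 0;1 -0.02 -0.07 -0.09 0 0 0;1 -0.04 -0.11 -0.09 0 0 0;1 -0.06 -0.14 -0.09 0 0 0;1 -0.06 -0.14 -0.09 0 0 0;1 -0.06 -0.14 -0.09 0 0 0"
}}

```text
time_s: 15.93
eef_pos: [0.4192, 0.0427, 0.167]
eef_rot: [[0.116, 0.993, -0.005], [0.993, -0.116, 0.001], [0.0, -0.005, -1.0]]
ft_force: [-0.1, -0.4, 1.1]
opening: 0.455
```

```bash
cat >> h.py <<'E'
def looks(k):
    s,ds=optics.get_image("side"); t,dt=optics.get_image("top")
    cv2.imwrite(f"pics/s{k}.png",s);cv2.imwrite(f"pics/t{k}.png",t)
    a=cv2.resize(s[190:350,250:430],None,fx=2.2,fy=2.2,interpolation=cv2.INTER_CUBIC)
    b=cv2.resize(t[210:340,210:440],None,fx=1.7,fy=1.7,interpolation=cv2.INTER_CUBIC)
    h=max(a.shape[0],b.shape[0]); o=np.zeros((h,a.shape[1]+b.shape[1],3),np.uint8); o[:a.shape[0],:a.shape[1]]=a; o[:b.shape[0],a.shape[1]:]=b
    cv2.imwrite(f"pics/l{k}.png",o)
    m=(t.min(2)>195).astype(np.uint8); m[:285]=0
    n,l,st,c=cv2.connectedComponentsWithStats(m)
    for i in range(1,n):
        if 250<st[i,4]<900 and abs(st[i,2]-st[i,3])<8:
            ct,_=cv2.findContours((l==i).astype(np.uint8),cv2.RETR_EXTERNAL,cv2.CHAIN_APPROX_NONE)
            P=np.array([plane("top",u,v,.014)[:2] for u,v in cv2.convexHull(ct[0])[:,0]],np.float32)
            print("blob px",c[i],"world ellipse",cv2.fitEllipse(P)[:2])
E
python3 - <<'E'
from h import *
go(.4264,.0290,.15)
looks(11)
E
```

```text
t 15.93 pos [0.4192 0.0427 0.167 ] open 0.455 F [-0.053  -0.369   1.0772]  -> shift [-0.0128  0.0088  0.0169] rot [-0.2984 -0.0091 -0.0876]
blob px [451.4506 296.3373] world ellipse ((0.44648870825767517, -0.339109867811203), (0.06596238911151886, 0.096257783472538))
blob px [411.009  320.0807] world ellipse ((0.39461907744407654, -0.2341475784778595), (0.05883286893367767, 0.062375664710998535))
```

View pics/l11.png

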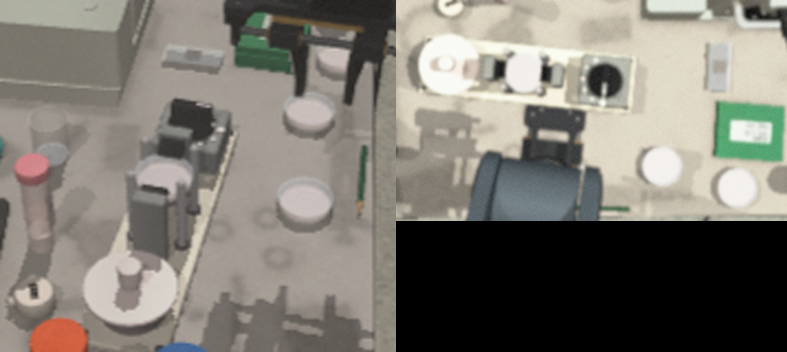

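Request:
{"op": "move_arm", "data": {
  "targets": "1 -0.013 0.008 0.017 0 0 0;1 -0.013 0.008 0.017 0 0 0;1 -0.013 0.008 0.04 0 0 0;1 -0.013 0.008 0.06 0 0 0;1 -0.013 0.008 0.08 0 0 0;1 -0.013 0.008 0.09 0 0 0;1 -0.013 0.008 0.1 0 0 0;1 -0.013 0.008 0.1 0 0 0"
}}

```text
time_s: 16.7
eef_pos: [0.43, 0.0294, 0.0654]
eef_rot: [[0.114, 0.993, -0.003], [0.993, -0.114, 0.001], [0.0, -0.003, -1.0]]
ft_force: [0.6, -0.9, -0.4]
opening: 0.992
```

```bash
python3 - <<'E'
from h import *
go(.4266,.0290,.003)
s,_=optics.get_image("side"); crop(s,330,450,220,310,6,"sc12.png")
E
```

```text
t 16.7 pos [0.43   0.0294 0.0654] open 0.992 F [ 0.642  -0.936  -0.4161]  -> shift [-0.0008 -0.0032  0.0624] rot [-0.1898 -0.0224  0.0217]
```

View pics/sc12.png

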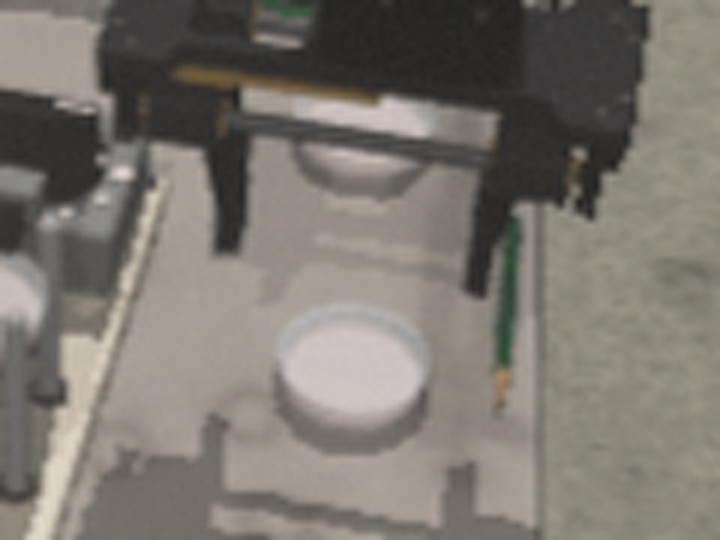

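```bash
python3 - <<'E'
from h import *
t=cv2.imread("pics/top0.png").astype(int)
for u,v in [(313,331.5),(347,333)]: print(plane("top",u,v,.004))
E
```

```text
[0.3663 0.0189 0.004 ]
[ 0.3617 -0.0694  0.004 ]
```

Request:
{"op": "move_arm", "data": {
  "targets": "0.65 -0.0005 -0.003 0 0 0 0;0.65 -0.0005 -0.003 0 0 0 0;0.65 -0.0005 -0.003 0.03 0 0 0;0.65 -0.0005 -0.003 0.05 0 0 0;0.65 -0.0005 -0.003 0.058 0 0 0;0.65 -0.0005 -0.003 0.062 0 0 0;0.2 -0.0005 -0.003 0.062 0 0 0;0.2 -0.0005 -0.003 0.062 0 0 0;0.2 -0.0005 -0.003 0.062 0 0 0;0.2 -0.0005 -0.003 0.062 0 0 0",
  "squeeze": 5
}}

```text
time_s: 17.58
eef_pos: [0.4275, 0.0286, 0.0058]
eef_rot: [[0.115, 0.993, 0.002], [0.993, -0.115, -0.0], [-0.0, 0.002, -1.0]]
ft_force: [-0.2, -0.4, -0.7]
opening: 0.691
```

Request:
{"op": "move_arm", "data": {
  "targets": "0.65 0 0 0 0 0 0;0.65 0 0 0 0 0 0;0.65 0 0 0 0 0 0;0.65 0 0 0 0 0 7;0.65 0 0 0 0 0 14;0.65 0 0 0 0 0 21;0.65 0 0 0 0 0 28;0.65 0 0 0 0 0 35;0.65 0 0 0 0 0 42;0.65 0 0 0 0 0 49;0.65 0 0 0 0 0 56;0.65 0 0 0 0 0 63"
}}

```text
time_s: 18.58
eef_pos: [0.427, 0.0287, 0.005]
eef_rot: [[0.939, 0.343, 0.0], [0.343, -0.939, 0.0], [0.0, 0.0, -1.0]]
ft_force: [-0.8, 0.2, -0.9]
opening: 0.825
```

Request:
{"op": "move_arm", "data": {
  "targets": "0.65 0 0 0 0 0 7;0.65 0 0 0 0 0 14;0.65 0 0 0 0 0 21;0.65 0 0 0 0 0 27;0.65 0 0 0 0 0 27;0.2 0 0 0 0 0 27;0.2 0 0 0 0 0 27;0.2 0 0 0 0 0 27;0.2 0 0 0 0 0 27;0.2 0 0 0 0 0 27",
  "squeeze": 8
}}

```text
time_s: 19.42
eef_pos: [0.4269, 0.0287, 0.0049]
eef_rot: [[0.993, -0.114, -0.0], [-0.114, -0.993, 0.0], [-0.0, 0.0, -1.0]]
ft_force: [-0.6, -0.4, 0.9]
opening: 0.686
```

Request:
{"op": "move_arm", "data": {
  "targets": "0.2 0 0 -0.03 0 0 0;0.2 0 0 -0.07 0 0 -7;0.2 0 0 -0.11 0 0 -14;0.2 0 0 -0.145 0 0 -21;0.2 0 0 -0.145 0 0 -28;0.2 0 0 -0.145 0 0 -35;0.2 0 0 -0.145 0 0 -42;0.2 0 0 -0.145 0 0 -49;0.2 0 0 -0.145 0 0 -56;0.2 0 0 -0.145 0 0 -63;0.2 0 0 -0.145 0 0 -70;0.2 0 0 -0.145 0 0 -77"
}}

```text
time_s: 20.42
eef_pos: [0.4265, 0.0288, 0.1498]
eef_rot: [[0.329, 0.944, -0.001], [0.944, -0.329, 0.0], [-0.0, -0.0, -1.0]]
ft_force: [-0.3, 0.7, 0.3]
opening: 0.687
```

```bash
python3 - <<'E'
from h import *
go(.5705,.0862,.120)
E
```

```text
t 20.42 pos [0.4265 0.0288 0.1498] open 0.687 F [-0.2552  0.7112  0.3156]  -> shift [0.1016 0.1171 0.0298] rot [ -0.029   0.002 -12.618]
```

Request:
{"op": "move_arm", "data": {
  "targets": "0.2 0.024 0.028 0 0 0 -6.5;0.2 0.048 0.056 0 0 0 -12.6;0.2 0.072 0.083 0 0 0 -12.6;0.2 0.09 0.104 0 0 0 -12.6;0.2 0.102 0.117 0 0 0 -12.6;0.2 0.102 0.117 0.015 0 0 -12.6;0.2 0.102 0.117 0.03 0 0 -12.6;0.2 0.102 0.117 0.03 0 0 -12.6;0.2 0.102 0.117 0.03 0 0 -12.6;0.2 0.102 0.117 0.03 0 0 -12.6;0.2 0.102 0.117 0.03 0 0 -12.6"
}}

```text
time_s: 21.33
eef_pos: [0.5718, 0.0855, 0.1208]
eef_rot: [[0.122, 0.993, 0.001], [0.993, -0.122, -0.0], [0.0, 0.001, -1.0]]
ft_force: [0.4, 0.9, -0.9]
opening: 0.685
```

```bash
python3 - <<'E'
from h import *
go(.5705,.0862,.098)
looks(13)
E
```

```text
t 21.33 pos [0.5718 0.0855 0.1208] open 0.685 F [ 0.4268  0.9048 -0.9114]  -> shift [ 0.0006 -0.0014  0.0228] rot [ 0.0811 -0.0071 -0.3976]
blob px [451.6485 296.1071] world ellipse ((0.4347856342792511, -0.3417555093765259), (0.06898029893636703, 0.13583241403102875))
blob px [366.4454 307.5546] world ellipse ((0.4272630214691162, -0.12013301998376846), (0.05992797017097473, 0.06226338818669319))
blob px [411.0227 320.2705] world ellipse ((0.3938296437263489, -0.23419080674648285), (0.05924965813755989, 0.06049022451043129))
blob px [194.6598 326.4635] world ellipse ((0.38611236214637756, 0.32530075311660767), (0.07080380618572235, 0.08009091764688492))
```

View pics/l13.png

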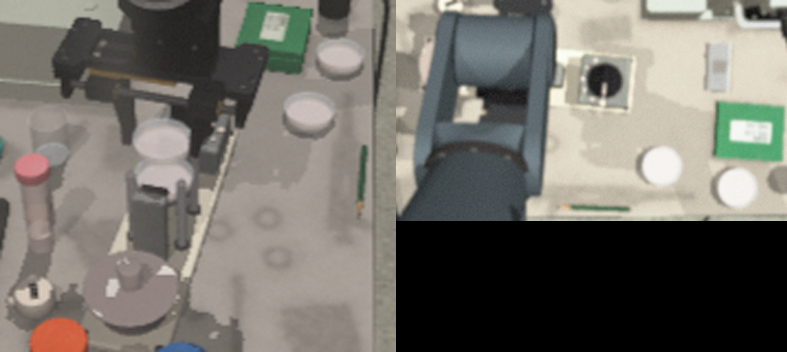

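Dish 2 is held above the magazine, where dish 1 sits. Dishes 3 and 4 are unmoved at (366,308) and (411,320). Now I'll lower it.

Request:
{"op": "move_arm", "data": {
  "targets": "0.2 0.0005 -0.001 0.004 0 0 -0.4;0.2 0.0005 -0.0014 0.008 0 0 -0.4;0.2 0.0005 -0.0014 0.012 0 0 -0.4;0.2 0.0005 -0.0014 0.015 0 0 -0.4;0.2 0.0005 -0.0014 0.018 0 0 -0.4;0.2 0.0005 -0.0014 0.021 0 0 -0.4;0.2 0.0005 -0.0014 0.022 0 0 -0.4;0.2 0.0005 -0.0014 0.022 0 0 -0.4"
}}

```text
time_s: 22.1
eef_pos: [0.57, 0.0863, 0.0975]
eef_rot: [[0.115, 0.993, -0.0], [0.993, -0.115, 0.0], [0.0, -0.0, -1.0]]
ft_force: [-0.3, 0.8, -0.9]
opening: 0.686
```

Request:
{"op": "move_arm", "data": {
  "targets": "0.7 0 0 0 0 0 0;0.7 0 0 0 0 0 0;0.7 0 0 0 0 0 0;0.7 0 0 -0.01 0 0 0;-1 0 0 -0.03 0 0 0;-1 0 0 -0.03 0 0 0;-1 0 0 -0.03 0 0 0;-1 0 0 -0.03 0 0 0;-1 0 0 -0.03 0 0 0;-1 0 0 -0.03 0 0 0;-1 0 0 -0.03 0 0 0;-1 0 0 -0.03 0 0 0"
}}

```text
time_s: 23.1
eef_pos: [0.5697, 0.0862, 0.1274]
eef_rot: [[0.115, 0.993, -0.001], [0.993, -0.115, 0.0], [-0.0, -0.001, -1.0]]
ft_force: [0.4, 0.3, 0.5]
opening: 0.327
```

Request:
{"op": "move_arm", "data": {
  "targets": "-1 0 0 0 0 0 0;-1 0 0 0 0 0 0;-1 0 0 0 0 0 0;-1 0 0 0 0 0 0"
}}

```text
time_s: 23.43
eef_pos: [0.5701, 0.0862, 0.1279]
eef_rot: [[0.115, 0.993, -0.0], [0.993, -0.115, -0.0], [-0.0, -0.0, -1.0]]
ft_force: [0.7, -0.2, 0.3]
opening: 0.043
```

```bash
python3 - <<'E'
from h import *
go(.5705,.0863,.077)
s,ds=optics.get_image("side")
crop(s,260,400,190,310,5.5,"sc14.png")
E
```

```text
t 23.43 pos [0.5701 0.0862 0.1279] open 0.043 F [ 0.668  -0.1614  0.3456]  -> shift [0.0001 0.0004 0.0509] rot [-0.0025  0.0003  0.007 ]
```

View pics/sc14.png

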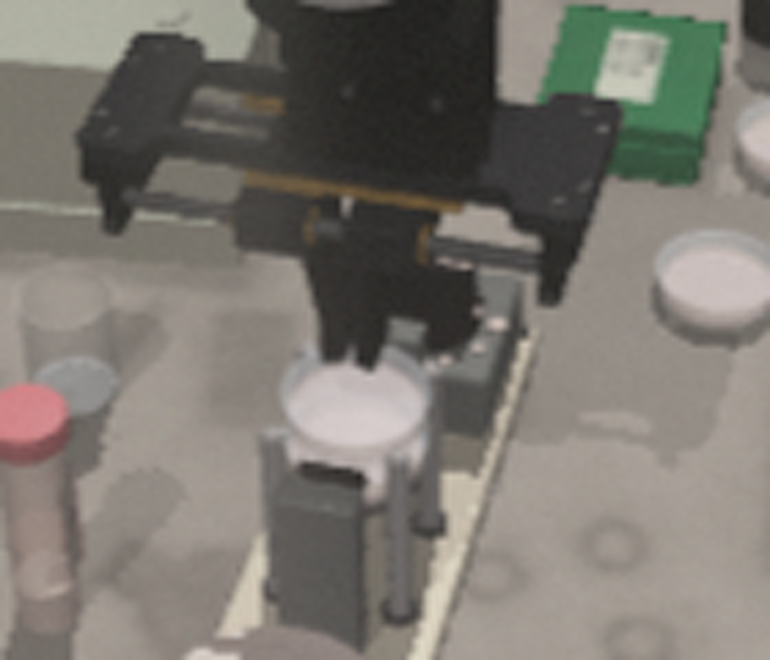

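Dish 2 sits level between the rods, so I'll press it in.

Request:
{"op": "move_arm", "data": {
  "targets": "-1 0 0 0.012 0 0 0;-1 0 0 0.018 0 0 0;-1 0 0 0.022 0 0 0;-1 0 0 0.025 0 0 0;-1 0 0 0.028 0 0 0;-1 0 0 0.031 0 0 0;-1 0 0 0.034 0 0 0;-1 0 0 0.037 0 0 0;-1 0 0 0.04 0 0 0;-1 0 0 0.043 0 0 0"
}}

```text
time_s: 24.32
eef_pos: [0.5714, 0.0863, 0.0853]
eef_rot: [[0.115, 0.993, 0.003], [0.993, -0.115, 0.0], [0.0, 0.003, -1.0]]
ft_force: [2.4, -0.1, 4.9]
opening: 0.006
```

Request:
{"op": "move_arm", "data": {
  "targets": "-1 0 0 0.003 0 0 0;-1 0 0 0.006 0 0 0;-1 0 0 0.008 0 0 0;-1 0 0 0.008 0 0 0;-1 0 0 0.008 0 0 0"
}}

```text
time_s: 24.73
eef_pos: [0.5698, 0.0861, 0.0765]
eef_rot: [[0.115, 0.993, -0.001], [0.993, -0.115, -0.0], [-0.0, -0.001, -1.0]]
ft_force: [1.8, 0.1, 3.1]
opening: 0.008
```

Request:
{"op": "move_arm", "data": {
  "targets": "-1 0 0 -0.01 0 0 0;-1 0 0 -0.04 0 0 0;1 0 0 -0.08 0 0 0;1 -0.02 -0.03 -0.09 0 0 0;1 -0.05 -0.06 -0.09 0 0 0;1 -0.08 -0.08 -0.09 0 0 0;1 -0.11 -0.1 -0.09 0 0 0;1 -0.14 -0.117 -0.09 0 0 0;1 -0.17 -0.117 -0.09 0 0 0;1 -0.2 -0.117 -0.09 0 0 0;1 -0.22 -0.117 -0.09 0 0 0;1 -0.22 -0.117 -0.09 0 0 0"
}}

```text
time_s: 25.73
eef_pos: [0.4278, -0.1218, 0.1672]
eef_rot: [[0.119, 0.993, -0.001], [0.993, -0.119, -0.001], [-0.001, -0.001, -1.0]]
ft_force: [0.5, 0.1, 0.4]
opening: 0.675
```

```bash
python3 - <<'E'
from h import *
go(.428,-.1198,.06)
looks(15)
go(.428,-.1198,.06)
E
```

```text
t 25.73 pos [ 0.4278 -0.1218  0.1672] open 0.675 F [0.5496 0.1326 0.3795]  -> shift [0.0021 0.     0.1072] rot [-0.0435  0.0435 -0.2266]
blob px [454.0317 294.6429] world ellipse ((0.46140700578689575, -0.3427037298679352), (0.04947826638817787, 0.0951291099190712))
t 25.83 pos [ 0.4273 -0.1186  0.1669] open 0.77 F [ 0.8217 -0.0638  0.2536]  -> shift [-0.0013  0.0011  0.1069] rot [-0.1444 -0.0829 -0.1207]
```

View pics/l15.png

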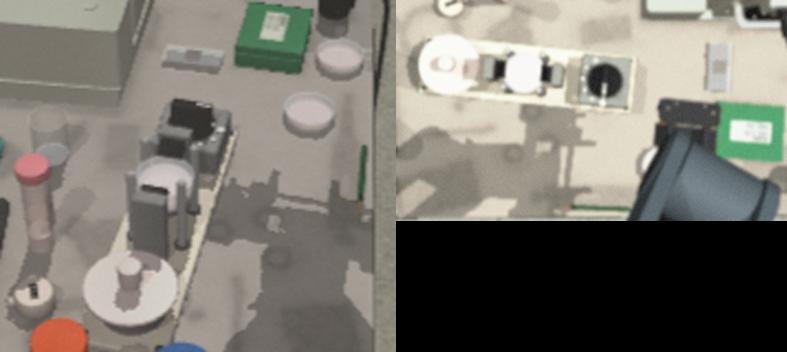

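Request:
{"op": "move_arm", "data": {
  "targets": "0.75 -0.0005 0.0005 0.04 0 0 0;0.75 -0.0005 0.0005 0.08 0 0 0;0.75 -0.0005 0.0005 0.11 0 0 0;0.75 -0.0005 0.0005 0.13 0 0 0;0.75 -0.0005 0.0005 0.15 0 0 0;0.75 -0.0005 0.0005 0.158 0 0 0;0.75 -0.0005 0.0005 0.163 0 0 0;0.2 -0.0005 0.0005 0.163 0 0 0;0.2 -0.0005 0.0005 0.163 0 0 0;0.2 -0.0005 0.0005 0.163 0 0 0;0.2 -0.0005 0.0005 0.163 0 0 0;0.2 -0.0005 0.0005 0.163 0 0 0",
  "squeeze": 5
}}

```text
time_s: 26.83
eef_pos: [0.4296, -0.1196, 0.0049]
eef_rot: [[0.115, 0.993, 0.002], [0.993, -0.115, -0.001], [-0.001, 0.002, -1.0]]
ft_force: [1.0, 0.3, 4.2]
opening: 0.687
```

Request:
{"op": "move_arm", "data": {
  "targets": "0.65 0 0 0 0 0 0;0.65 0 0 0 0 0 0;0.65 0 0 0 0 0 0;0.65 0 0 0 0 0 7;0.65 0 0 0 0 0 14;0.65 0 0 0 0 0 21;0.65 0 0 0 0 0 28;0.65 0 0 0 0 0 35;0.65 0 0 0 0 0 42;0.65 0 0 0 0 0 49;0.65 0 0 0 0 0 56;0.65 0 0 0 0 0 63"
}}

```text
time_s: 27.83
eef_pos: [0.4289, -0.1195, 0.0039]
eef_rot: [[0.939, 0.343, -0.0], [0.343, -0.939, 0.0], [-0.0, -0.0, -1.0]]
ft_force: [-1.1, 0.8, -0.2]
opening: 0.825
```

Request:
{"op": "move_arm", "data": {
  "targets": "0.65 0 0 0 0 0 7;0.65 0 0 0 0 0 14;0.65 0 0 0 0 0 21;0.65 0 0 0 0 0 27;0.65 0 0 0 0 0 27;0.2 0 0 0 0 0 27;0.2 0 0 0 0 0 27;0.2 0 0 0 0 0 27;0.2 0 0 0 0 0 27;0.2 0 0 0 0 0 27",
  "squeeze": 8
}}

```text
time_s: 28.67
eef_pos: [0.429, -0.1194, 0.0039]
eef_rot: [[0.993, -0.114, -0.0], [-0.114, -0.993, 0.0], [-0.0, -0.0, -1.0]]
ft_force: [-0.1, -1.0, -1.2]
opening: 0.686
```

Request:
{"op": "move_arm", "data": {
  "targets": "0.2 0 0 -0.03 0 0 0;0.2 0 0 -0.07 0 0 -7;0.2 0 0 -0.11 0 0 -14;0.2 0 0 -0.145 0 0 -21;0.2 0 0 -0.145 0 0 -28;0.2 0 0 -0.145 0 0 -35;0.2 0 0 -0.145 0 0 -42;0.2 0 0 -0.145 0 0 -49;0.2 0 0 -0.145 0 0 -56;0.2 0 0 -0.145 0 0 -63;0.2 0 0 -0.145 0 0 -70;0.2 0 0 -0.145 0 0 -77"
}}

```text
time_s: 29.67
eef_pos: [0.4287, -0.1192, 0.1489]
eef_rot: [[0.329, 0.944, -0.0], [0.944, -0.329, 0.0], [0.0, -0.0, -1.0]]
ft_force: [0.2, 0.2, 0.0]
opening: 0.685
```

```bash
python3 - <<'E'
from h import *
go(.5702,.0862,.120)
E
```

```text
t 29.67 pos [ 0.4287 -0.1192  0.1489] open 0.685 F [0.1522 0.2086 0.0349]  -> shift [0.2406 0.0661 0.0289] rot [ -0.0237  -0.0075 -12.6168]
```

Request:
{"op": "move_arm", "data": {
  "targets": "0.2 0.03 0.008 0 0 0 -6.5;0.2 0.065 0.018 0 0 0 -12.6;0.2 0.1 0.027 0 0 0 -12.6;0.2 0.135 0.036 0 0 0 -12.6;0.2 0.17 0.047 0 0 0 -12.6;0.2 0.205 0.056 0 0 0 -12.6;0.2 0.23 0.063 0 0 0 -12.6;0.2 0.2406 0.066 0.01 0 0 -12.6;0.2 0.2406 0.066 0.029 0 0 -12.6;0.2 0.2406 0.066 0.029 0 0 -12.6;0.2 0.2406 0.066 0.029 0 0 -12.6;0.2 0.2406 0.066 0.029 0 0 -12.6"
}}

```text
time_s: 30.67
eef_pos: [0.5711, 0.0843, 0.1197]
eef_rot: [[0.122, 0.992, -0.002], [0.992, -0.122, -0.0], [-0.0, -0.002, -1.0]]
ft_force: [0.5, -0.0, -0.0]
opening: 0.683
```

```bash
python3 - <<'E'
from h import *
go(.5702,.0862,.097)
looks(16)
go(.5702,.0862,.097)
E
```

```text
t 30.67 pos [0.5711 0.0843 0.1197] open 0.683 F [ 0.512  -0.0163 -0.0137]  -> shift [ 0.0018 -0.0011  0.0227] rot [-0.0872  0.0181 -0.4435]
blob px [451.6203 296.1466] world ellipse ((0.43461793661117554, -0.3422064781188965), (0.06987037509679794, 0.13600124418735504))
blob px [411.0181 320.2172] world ellipse ((0.3940979242324829, -0.23415614664554596), (0.05923215299844742, 0.06101598963141441))
blob px [194.8004 326.5224] world ellipse ((0.3857167363166809, 0.32568761706352234), (0.07105747610330582, 0.08128523081541061))
t 30.77 pos [0.572  0.0842 0.1206] open 0.686 F [-0.0133 -0.0435  0.5666]  -> shift [ 0.0017 -0.002   0.0236] rot [ 0.047   0.0026 -0.4622]
```

View pics/l16.png

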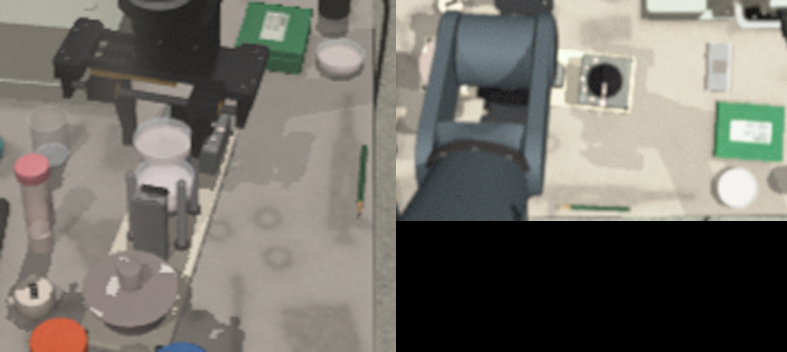

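Request:
{"op": "move_arm", "data": {
  "targets": "0.2 0.0017 -0.0018 0.004 0 0 -0.45;0.2 0.0017 -0.0018 0.008 0 0 -0.45;0.2 0.0017 -0.0018 0.012 0 0 -0.45;0.2 0.0017 -0.0018 0.015 0 0 -0.45;0.2 0.0017 -0.0018 0.018 0 0 -0.45;0.2 0.0017 -0.0018 0.021 0 0 -0.45;0.2 0.0017 -0.0018 0.023 0 0 -0.45;0.2 0.0017 -0.0018 0.023 0 0 -0.45"
}}

```text
time_s: 31.43
eef_pos: [0.5699, 0.087, 0.0963]
eef_rot: [[0.114, 0.994, -0.001], [0.994, -0.114, -0.0], [-0.0, -0.001, -1.0]]
ft_force: [-0.1, -0.3, -0.4]
opening: 0.682
```

Request:
{"op": "move_arm", "data": {
  "targets": "0.7 0 0 0 0 0 0;0.7 0 0 0 0 0 0;0.7 0 0 0 0 0 0;0.7 0 0 -0.01 0 0 0;-1 0 0 -0.03 0 0 0;-1 0 0 -0.03 0 0 0;-1 0 0 -0.03 0 0 0;-1 0 0 -0.03 0 0 0;-1 0 0 -0.03 0 0 0;-1 0 0 -0.03 0 0 0;-1 0 0 -0.03 0 0 0;-1 0 0 -0.03 0 0 0"
}}

```text
time_s: 32.43
eef_pos: [0.57, 0.087, 0.1264]
eef_rot: [[0.114, 0.993, -0.001], [0.993, -0.114, 0.0], [-0.0, -0.001, -1.0]]
ft_force: [0.3, -0.5, -0.2]
opening: 0.329
```

Request:
{"op": "move_arm", "data": {
  "targets": "-1 0 0 0 0 0 0;-1 0 0 0 0 0 0;-1 0 0 0 0 0 0;-1 0 0 0 0 0 0"
}}

```text
time_s: 32.77
eef_pos: [0.5703, 0.087, 0.1269]
eef_rot: [[0.114, 0.994, -0.0], [0.994, -0.114, 0.0], [-0.0, -0.0, -1.0]]
ft_force: [-0.1, -0.2, -0.7]
opening: 0.048
```

```bash
python3 - <<'E'
from h import *
go(.5702,.0863,.077)
s,ds=optics.get_image("side")
crop(s,260,400,190,310,5.5,"sc17.png")
E
```

```text
t 32.77 pos [0.5703 0.087  0.1269] open 0.048 F [-0.0582 -0.2404 -0.6569]  -> shift [-0.0007  0.      0.0499] rot [-0.0038  0.0002  0.0571]
```

View pics/sc17.png

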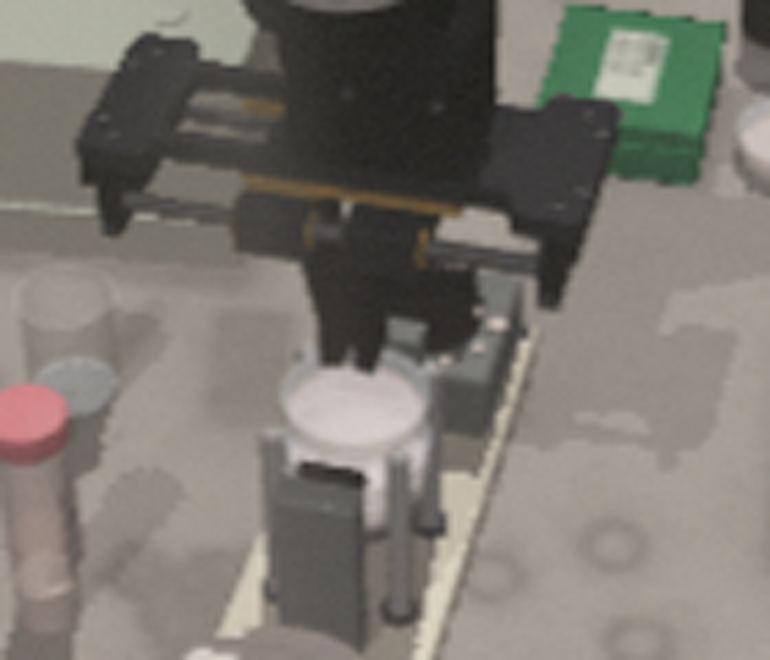

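Dish 3 is seated level at the nest, with the stack visible below. Pressing it in.

Request:
{"op": "move_arm", "data": {
  "targets": "-1 0 0 0.012 0 0 0;-1 0 0 0.018 0 0 0;-1 0 0 0.022 0 0 0;-1 0 0 0.025 0 0 0;-1 0 0 0.028 0 0 0;-1 0 0 0.031 0 0 0;-1 0 0 0.034 0 0 0;-1 0 0 0.037 0 0 0;-1 0 0 0.04 0 0 0;-1 0 0 0.043 0 0 0"
}}

```text
time_s: 33.65
eef_pos: [0.5717, 0.0868, 0.0843]
eef_rot: [[0.114, 0.993, 0.003], [0.994, -0.114, -0.0], [0.0, 0.003, -1.0]]
ft_force: [1.4, -0.3, 5.5]
opening: 0.005
```

Request:
{"op": "move_arm", "data": {
  "targets": "-1 0 0 0.003 0 0 0;-1 0 0 0.006 0 0 0;-1 0 0 0.0075 0 0 0;-1 0 0 0.0075 0 0 0;-1 0 0 0.0075 0 0 0"
}}

```text
time_s: 34.07
eef_pos: [0.5703, 0.087, 0.0762]
eef_rot: [[0.114, 0.993, -0.0], [0.993, -0.114, 0.0], [0.0, -0.0, -1.0]]
ft_force: [1.9, -0.3, 2.3]
opening: 0.009
```

```bash
python3 - <<'E'
from h import *
go(.3945,-.2338,.165)
E
```

```text
t 34.07 pos [0.5703 0.087  0.0762] open 0.009 F [ 1.905  -0.3131  2.2521]  -> shift [-0.3388 -0.1382 -0.0888] rot [-0.0067 -0.004   0.0522]
```

```bash
python3 - <<'E'
from h import *
t=cv2.imread("pics/t16.png"); d=np.load("pics/t6.npy"); P=world("top",d)
hsv=cv2.cvtColor(t,cv2.COLOR_BGR2HSV); m=(hsv[...,0]>55)&(hsv[...,0]<90)&(hsv[...,1]>120); m[:260]=0; m[312:]=0
v,u=np.nonzero(m&(np.arange(640)>380)&(np.arange(640)<450)); 
rect=cv2.minAreaRect(np.c_[u,v].astype(np.float32)); print(rect)
for q in cv2.boxPoints(rect): print(q,plane("top",*q,.03)[:2],plane("top",*q,.0)[:2])
print("boxz",np.nanmedian(P[275:280,405:430,2]),"cyl z",P[314:322,452:464:3,2])
E
```

```text
((417.12615966796875, 287.1084289550781), (37.649757385253906, 29.86703109741211), 3.814074993133545)
[397.3496 300.7567] [ 0.4448 -0.1978] [ 0.4435 -0.2024]
[399.3364 270.9558] [ 0.5206 -0.2047] [ 0.5212 -0.2095]
[436.9027 273.4602] [ 0.5133 -0.3005] [ 0.5136 -0.3076]
[434.916  303.2611] [ 0.4376 -0.2931] [ 0.4361 -0.3001]
boxz 0.03322675315746548 cyl z [[0.0601 0.059  0.0606 0.0592]
 [0.0579 0.0587 0.0611 0.0637]
 [0.0653 0.0665 0.0611 0.0578]
 [0.0608 0.0624 0.0617 0.0639]
 [0.0636 0.0611 0.06   0.0618]
 [0.0638 0.0635 0.0618 0.0637]
 [0.064  0.0587 0.0625 0.0601]
 [0.0557 0.0612 0.0601 0.0638]]
```

Request:
{"op": "move_arm", "data": {
  "targets": "-1 0 0 -0.01 0 0 0;-1 0 0 -0.04 0 0 0;1 0 0 -0.08 0 0 0;1 -0.03 -0.02 -0.089 0 0 0;1 -0.065 -0.035 -0.089 0 0 7;1 -0.1 -0.05 -0.089 0 0 14;1 -0.135 -0.065 -0.089 0 0 21;1 -0.17 -0.08 -0.089 0 0 28;1 -0.205 -0.095 -0.089 0 0 35;1 -0.24 -0.11 -0.089 0 0 42;1 -0.275 -0.12 -0.089 0 0 49;1 -0.31 -0.13 -0.089 0 0 56"
}}

```text
time_s: 35.07
eef_pos: [0.4031, -0.2058, 0.1654]
eef_rot: [[0.89, 0.456, -0.003], [0.456, -0.89, 0.003], [-0.001, -0.004, -1.0]]
ft_force: [1.7, -1.2, 0.3]
opening: 0.679
```

```bash
python3 - <<'E'
from h import *
s,_=optics.get_image("side"); cv2.imwrite("pics/s18.png",s[150:390,230:460]); crop(s,250,450,170,330,4,"sc18.png")
go(.3945,-.234,.10,83.4-90)
E
```

```text
t 35.12 pos [ 0.4028 -0.2126  0.1656] open 0.726 F [-1.0294 -3.7005 -0.3823]  -> shift [-0.0168  0.0153  0.0657] rot [ 0.1342  0.1431 33.2628]
```

View pics/sc18.png

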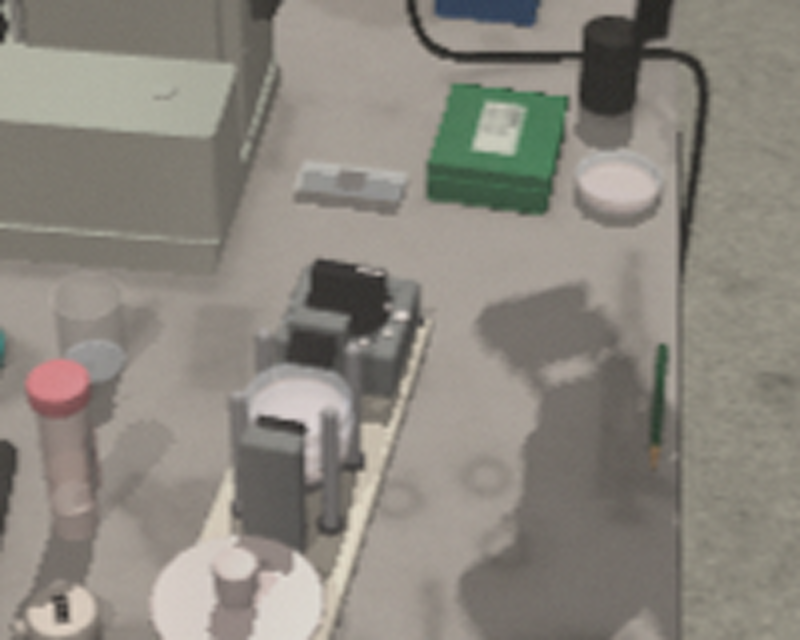

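Request:
{"op": "move_arm", "data": {
  "targets": "0.85 -0.015 0.012 0 0 0 7;0.85 -0.015 0.012 0.01 0 0 14;0.85 -0.015 0.012 0.02 0 0 21;0.85 -0.015 0.012 0.04 0 0 28;0.85 -0.015 0.012 0.06 0 0 33;0.85 -0.015 0.012 0.06 0 0 33;0.85 -0.015 0.012 0.06 0 0 33;0.85 -0.015 0.012 0.06 0 0 33"
}}

```text
time_s: 35.78
eef_pos: [0.3979, -0.2233, 0.1059]
eef_rot: [[0.996, -0.094, -0.001], [-0.094, -0.996, 0.001], [-0.001, -0.001, -1.0]]
ft_force: [0.7, -0.4, 0.3]
opening: 0.923
```

```bash
python3 - <<'E'
from h import *
s,_=optics.get_image("side"); crop(s,330,450,160,250,6,"sc19.png")
go(.3943,-.234,.004,83.4-90)
E
```

```text
t 35.83 pos [ 0.3983 -0.2237  0.1063] open 0.928 F [ 0.6045 -0.2689  0.8292]  -> shift [-0.0031  0.0106  0.1023] rot [ 0.0197 -0.0303  1.1834]
```

View pics/sc19.png

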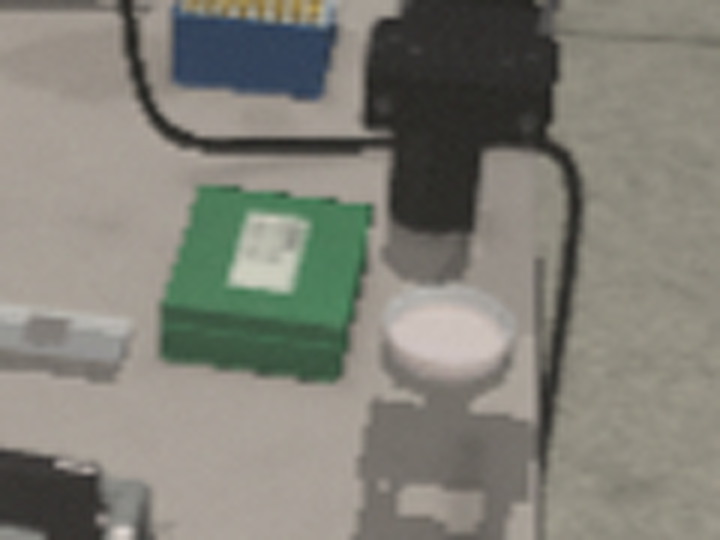

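Request:
{"op": "move_arm", "data": {
  "targets": "0.8 -0.003 0.0105 0 0 0 1.2;0.8 -0.003 0.0105 0.02 0 0 1.2;0.8 -0.003 0.0105 0.02 0 0 1.2;0.8 -0.003 0.0105 0.02 0 0 1.2;0.8 -0.003 0.0105 0.02 0 0 1.2"
}}

```text
time_s: 36.25
eef_pos: [0.3941, -0.2342, 0.0861]
eef_rot: [[0.993, -0.117, 0.0], [-0.117, -0.993, -0.0], [0.0, 0.0, -1.0]]
ft_force: [-0.2, -1.1, 0.0]
opening: 0.9
```

```bash
python3 - <<'E'
from h import *
go(.3943,-.234,.004,83.4-90)
E
```

```text
t 36.25 pos [ 0.3941 -0.2342  0.0861] open 0.9 F [-0.2462 -1.1182  0.0349]  -> shift [ 0.0002 -0.0003  0.0821] rot [ 0.0142 -0.0177 -0.1446]
```

Request:
{"op": "move_arm", "data": {
  "targets": "0.75 0 0 0.03 0 0 0;0.75 0 0 0.05 0 0 0;0.75 0 0 0.065 0 0 0;0.75 0 0 0.075 0 0 0;0.75 0 0 0.081 0 0 0;0.75 0 0 0.081 0 0 0;0.2 0 0 0.081 0 0 0;0.2 0 0 0.081 0 0 0;0.2 0 0 0.081 0 0 0;0.2 0 0 0.081 0 0 0;0.2 0 0 0.081 0 0 0;0.2 0 0 0.081 0 0 0",
  "squeeze": 8
}}

```text
time_s: 37.25
eef_pos: [0.3944, -0.2342, 0.0051]
eef_rot: [[0.993, -0.117, 0.001], [-0.117, -0.993, -0.001], [0.001, 0.001, -1.0]]
ft_force: [0.1, 0.6, 5.9]
opening: 0.683
```

```bash
python3 - <<'E'
from h import *
looks(20)
go(.3943,-.234,.15)
E
```

```text
blob px [453.6761 294.9319] world ellipse ((0.46427446603775024, -0.3427221477031708), (0.04757833853363991, 0.10331065207719803))
t 37.35 pos [ 0.3944 -0.2342  0.0051] open 0.681 F [-0.0561  1.1694  6.3623]  -> shift [ 0.     -0.0001 -0.1449] rot [  0.0942  -0.0134 -90.1461]
```

View pics/l20.png

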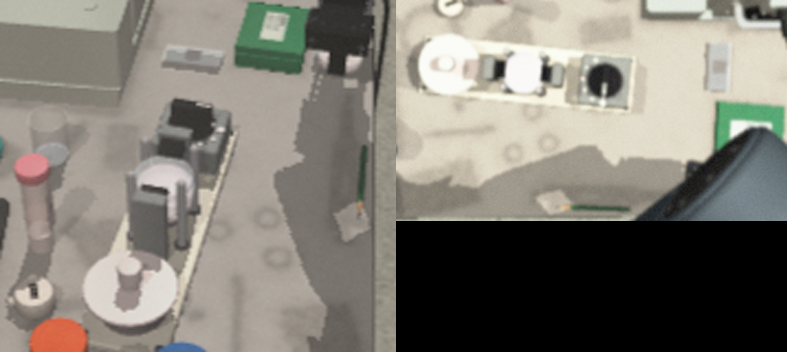

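Request:
{"op": "move_arm", "data": {
  "targets": "0.2 0 0 -0.03 0 0 0;0.2 0 0 -0.07 0 0 -7;0.2 0 0 -0.11 0 0 -14;0.2 0 0 -0.145 0 0 -21;0.2 0 0 -0.145 0 0 -28;0.2 0 0 -0.145 0 0 -35;0.2 0 0 -0.145 0 0 -42;0.2 0 0 -0.145 0 0 -49;0.2 0 0 -0.145 0 0 -56;0.2 0 0 -0.145 0 0 -63;0.2 0 0 -0.145 0 0 -70;0.2 0 0 -0.145 0 0 -77"
}}

```text
time_s: 38.35
eef_pos: [0.3938, -0.2336, 0.1494]
eef_rot: [[0.332, 0.943, -0.0], [0.943, -0.332, 0.0], [0.0, -0.0, -1.0]]
ft_force: [0.3, -0.3, 0.1]
opening: 0.682
```

```bash
python3 - <<'E'
from h import *
go(.5702,.0864,.120)
E
```

```text
t 38.35 pos [ 0.3938 -0.2336  0.1494] open 0.682 F [ 0.3071 -0.2589  0.05  ]  -> shift [0.3604 0.0602 0.0294] rot [ -0.0234  -0.0129 -12.7965]
```

Request:
{"op": "move_arm", "data": {
  "targets": "0.2 0.03 0.005 0 0 0 -6.5;0.2 0.07 0.012 0 0 0 -12.8;0.2 0.11 0.018 0 0 0 -12.8;0.2 0.15 0.025 0 0 0 -12.8;0.2 0.19 0.032 0 0 0 -12.8;0.2 0.23 0.038 0 0 0 -12.8;0.2 0.27 0.045 0 0 0 -12.8;0.2 0.305 0.051 0 0 0 -12.8;0.2 0.335 0.056 0 0 0 -12.8;0.2 0.355 0.059 0 0 0 -12.8;0.2 0.36 0.06 0 0 0 -12.8;0.2 0.36 0.06 0 0 0 -12.8"
}}

```text
time_s: 39.35
eef_pos: [0.5722, 0.086, 0.1491]
eef_rot: [[0.118, 0.993, -0.0], [0.993, -0.118, -0.0], [-0.0, -0.0, -1.0]]
ft_force: [0.1, -0.7, -0.7]
opening: 0.683
```

Request:
{"op": "move_arm", "data": {
  "targets": "0.2 0 0 0.015 0 0 0;0.2 0 0 0.028 0 0 0;0.2 0 0 0.028 0 0 0;0.2 0 0 0.028 0 0 0;0.2 0 0 0.028 0 0 0"
}}

```text
time_s: 39.77
eef_pos: [0.572, 0.0837, 0.1218]
eef_rot: [[0.122, 0.993, -0.0], [0.993, -0.122, -0.0], [-0.0, -0.0, -1.0]]
ft_force: [-0.1, -0.5, -0.2]
opening: 0.688
```

```bash
python3 - <<'E'
from h import *
s,ds=optics.get_image("side")
crop(s,260,400,190,310,5.5,"sc21.png")
go(.5702,.0864,.0985)
E
```

```text
t 39.82 pos [0.5724 0.0839 0.1222] open 0.687 F [-0.0671 -0.8192  0.1193]  -> shift [ 0.0022 -0.0025  0.0237] rot [ 0.0557  0.0046 -0.4035]
```

View pics/sc21.png

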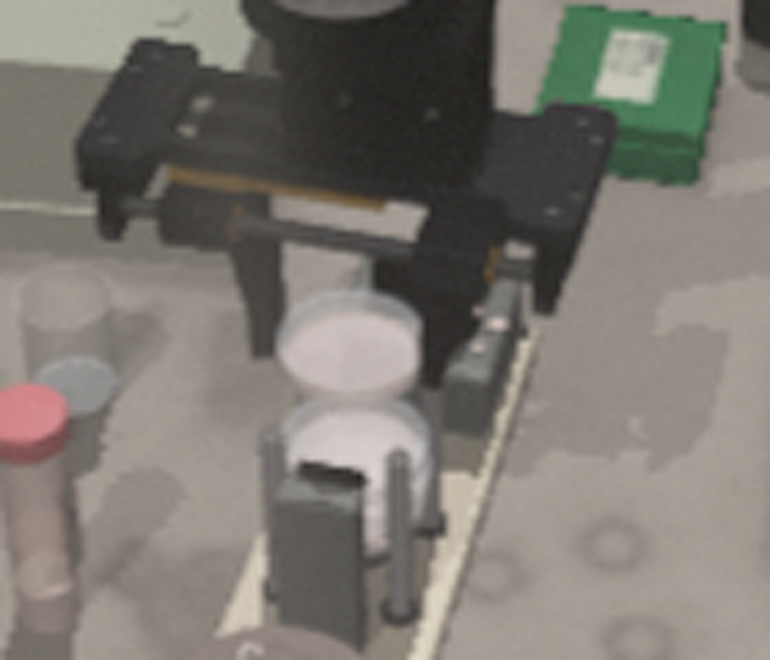

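Request:
{"op": "move_arm", "data": {
  "targets": "0.2 0.0022 -0.002 0 0 0 -0.4;0.2 0.0022 -0.002 0.005 0 0 -0.4;0.2 0.0022 -0.002 0.009 0 0 -0.4;0.2 0.0022 -0.002 0.013 0 0 -0.4;0.2 0.0022 -0.002 0.017 0 0 -0.4;0.2 0.0022 -0.002 0.02 0 0 -0.4;0.2 0.0022 -0.002 0.023 0 0 -0.4;0.2 0.0022 -0.002 0.023 0 0 -0.4"
}}

```text
time_s: 40.48
eef_pos: [0.5699, 0.0872, 0.0976]
eef_rot: [[0.114, 0.994, -0.001], [0.994, -0.114, 0.0], [-0.0, -0.001, -1.0]]
ft_force: [0.5, -0.4, 0.1]
opening: 0.686
```

Request:
{"op": "move_arm", "data": {
  "targets": "0.7 0 0 0 0 0 0;0.7 0 0 0 0 0 0;0.7 0 0 0 0 0 0;0.7 0 0 -0.01 0 0 0;-1 0 0 -0.03 0 0 0;-1 0 0 -0.03 0 0 0;-1 0 0 -0.03 0 0 0;-1 0 0 -0.03 0 0 0;-1 0 0 -0.03 0 0 0;-1 0 0 -0.03 0 0 0;-1 0 0 -0.03 0 0 0;-1 0 0 -0.03 0 0 0"
}}

```text
time_s: 41.48
eef_pos: [0.5701, 0.0871, 0.1279]
eef_rot: [[0.114, 0.993, -0.001], [0.993, -0.114, 0.0], [-0.0, -0.001, -1.0]]
ft_force: [0.5, 0.6, -0.4]
opening: 0.33
```

Request:
{"op": "move_arm", "data": {
  "targets": "-1 0 0 0 0 0 0;-1 0 0 0 0 0 0;-1 0 0 0 0 0 0;-1 0 0 0 0 0 0"
}}

```text
time_s: 41.82
eef_pos: [0.5704, 0.0871, 0.1284]
eef_rot: [[0.114, 0.993, -0.0], [0.993, -0.114, 0.0], [0.0, -0.0, -1.0]]
ft_force: [0.5, 0.3, 0.1]
opening: 0.047
```

```bash
python3 - <<'E'
from h import *
go(.5702,.0865,.077)
s,ds=optics.get_image("side")
crop(s,260,400,190,310,5.5,"sc22.png")
E
```

```text
t 41.82 pos [0.5704 0.0871 0.1284] open 0.047 F [0.5252 0.3108 0.0877]  -> shift [-0.0007 -0.0001  0.0514] rot [-0.0018 -0.002   0.0526]
```

View pics/sc22.png

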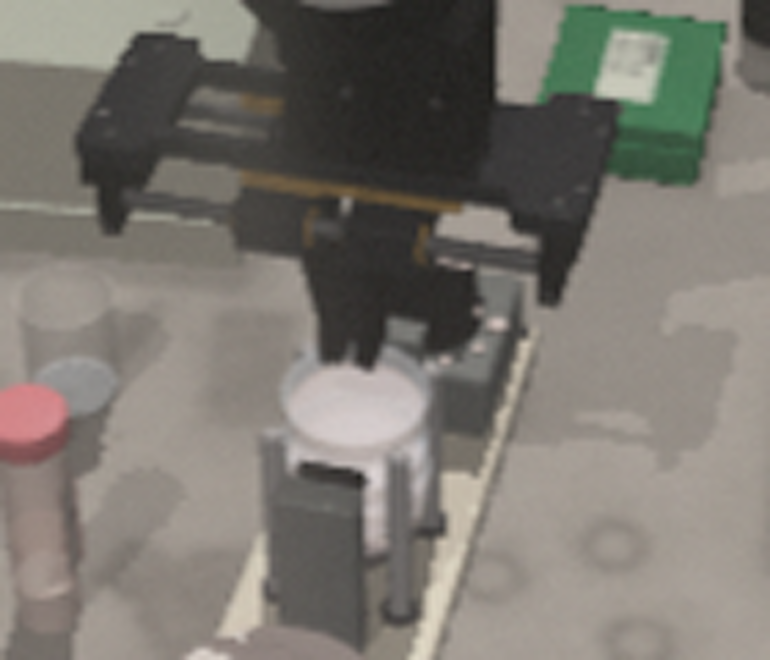

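Request:
{"op": "move_arm", "data": {
  "targets": "-1 0 0 0.012 0 0 0;-1 0 0 0.018 0 0 0;-1 0 0 0.022 0 0 0;-1 0 0 0.025 0 0 0;-1 0 0 0.028 0 0 0;-1 0 0 0.031 0 0 0;-1 0 0 0.034 0 0 0;-1 0 0 0.037 0 0 0;-1 0 0 0.04 0 0 0;-1 0 0 0.043 0 0 0"
}}

```text
time_s: 42.7
eef_pos: [0.5721, 0.0868, 0.0866]
eef_rot: [[0.114, 0.994, 0.004], [0.994, -0.114, -0.0], [-0.0, 0.004, -1.0]]
ft_force: [0.3, -1.3, 5.5]
opening: 0.007
```

Request:
{"op": "move_arm", "data": {
  "targets": "-1 0 0 0.003 0 0 0;-1 0 0 0.006 0 0 0;-1 0 0 0.0075 0 0 0;-1 0 0 0.0075 0 0 0;-1 0 0 0.0075 0 0 0"
}}

```text
time_s: 43.12
eef_pos: [0.5717, 0.0869, 0.0784]
eef_rot: [[0.114, 0.993, 0.003], [0.994, -0.114, -0.0], [0.0, 0.003, -1.0]]
ft_force: [2.3, -0.9, 3.5]
opening: 0.004
```

Request:
{"op": "move_arm", "data": {
  "targets": "-1 0 0 0.0008 0 0 0;-1 0 0 0.0008 0 0 0;-1 0 0 0.0008 0 0 0"
}}

```text
time_s: 43.37
eef_pos: [0.5716, 0.0869, 0.0776]
eef_rot: [[0.114, 0.993, 0.003], [0.994, -0.114, -0.0], [0.0, 0.003, -1.0]]
ft_force: [2.8, -1.1, 4.8]
opening: 0.007
```

Request:
{"op": "move_arm", "data": {
  "targets": "-1 0 0 -0.01 0 0 0;-1 0 0 -0.04 0 0 0;0 0 0 -0.08 0 0 0;0 -0.03 -0.03 -0.089 0 0 0;0 -0.06 -0.06 -0.089 0 0 0;0 -0.09 -0.09 -0.089 0 0 0;0 -0.1 -0.12 -0.089 0 0 0;0 -0.1 -0.14 -0.089 0 0 0;0 -0.1 -0.14 -0.089 0 0 0"
}}

```text
time_s: 44.12
eef_pos: [0.411, 0.0055, 0.1652]
eef_rot: [[0.115, 0.993, -0.013], [0.993, -0.115, 0.004], [0.002, -0.013, -1.0]]
ft_force: [-1.2, -0.3, -0.1]
opening: 0.44
```

```bash
python3 - <<'E'
from h import *
looks(23)
s=cv2.imread("pics/s23.png");t=cv2.imread("pics/t23.png")
crop(s,270,370,220,320,6,"sc23.png"); crop(t,260,360,220,290,8,"tc23.png")
E
```

```text
blob px [451.6471 296.6382] world ellipse ((0.43684831261634827, -0.3401951193809509), (0.06559773534536362, 0.13096094131469727))
```

View pics/sc23.png

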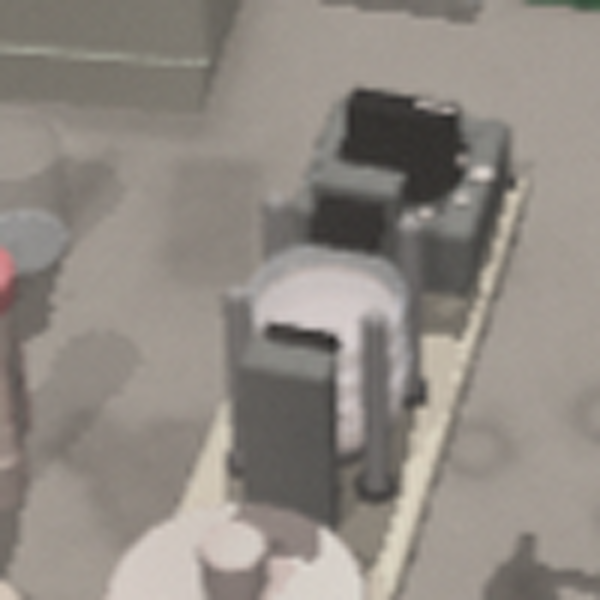

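View pics/tc23.png

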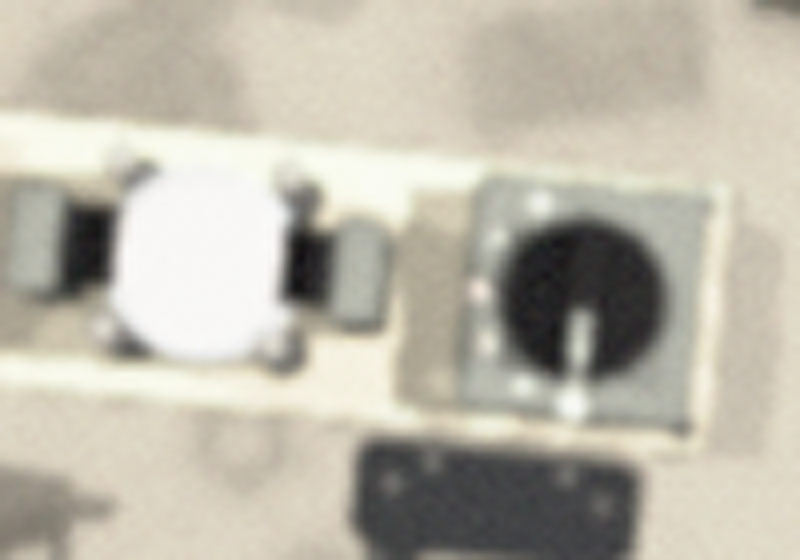

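```bash
python3 - <<'E'
from h import *
d=np.load("pics/t6.npy"); P=world("top",d)
q=P[100:300,330:430]; m=(q[...,2]>0.03)&(q[...,0]>.6)&(q[...,1]<-.02)
q=q[m]; print(len(q), "min x",np.percentile(q[:,0],[0,1,5]),"max y",np.percentile(q[:,1],[95,99,100]))
n=q[(q[:,0]<.72)]; 
for x in np.arange(.6,.72,.02):
    k=n[(n[:,0]>=x)&(n[:,0]<x+.02)]
    if len(k): print(round(x,2),len(k),"ymax",k[:,1].max(),"zmax",k[:,2].max())
print("dial",plane("top",260+585/8-.4,220+300/8-.4,.051))
go(.5566,-.0328,.15,173.4)
E
```

```text
9101 min x [0.6156 0.6253 0.649 ] max y [-0.0954 -0.0915 -0.0286]
0.6 36 ymax -0.20713733001709983 zmax 0.21159066012557792
0.62 172 ymax -0.19998531597310323 zmax 0.2761565825856418
0.64 776 ymax -0.09116164583945255 zmax 0.31849047954598886
0.66 705 ymax -0.09122974441304067 zmax 0.3230656923894757
0.68 629 ymax -0.09113320331139804 zmax 0.3264171100358181
0.7 615 ymax -0.028616289103786847 zmax 0.3279556408686961
dial [ 0.557  -0.0339  0.051 ]
t 44.22 pos [0.4182 0.0043 0.1661] open 0.475 F [ 0.6641  0.2105 -0.4999]  -> shift [-0.021   0.1418  0.0157] rot [ -0.0875  -0.16   -89.9699]
```

```bash
python3 - <<'E'
from h import *
d=np.load("pics/t6.npy"); P=world("top",d)
q=P[100:300,330:430].reshape(-1,3); r=np.hypot(q[:,0]-.5568,q[:,1]+.0335)
m=(r<.15)&(q[:,2]>.055)&(q[:,0]>.62)
k=q[m]; rr=r[m]; o=np.argsort(rr)[:200:10]; print(np.c_[k[o],rr[o]])
m=(r<.15)&(q[:,2]>.11);print("tall",m.sum(), r[m].min() if m.any() else None, np.percentile(q[m],[0,50,100],axis=0))
E
```

```text
[[ 0.6505 -0.0953  0.0736  0.1123]
 [ 0.6499 -0.0986  0.0968  0.1136]
 [ 0.6498 -0.1009  0.098   0.1148]
 [ 0.6558 -0.0941  0.1257  0.1161]
 [ 0.6535 -0.1014  0.1241  0.1182]
 [ 0.6499 -0.1084  0.0963  0.1195]
 [ 0.6499 -0.1109  0.0962  0.121 ]
 [ 0.6502 -0.1119  0.1124  0.1219]
 [ 0.6507 -0.1131  0.126   0.1231]
 [ 0.6507 -0.1155  0.1262  0.1246]
 [ 0.6495 -0.118   0.0983  0.1254]
 [ 0.6537 -0.1159  0.1219  0.1272]
 [ 0.6705 -0.0917  0.0579  0.1277]
 [ 0.6488 -0.1242  0.0843  0.1292]
 [ 0.6589 -0.1139  0.1193  0.1299]
 [ 0.6488 -0.1267  0.0841  0.131 ]
 [ 0.659  -0.1164  0.1182  0.1316]
 [ 0.6732 -0.097   0.1227  0.1326]
 [ 0.6715 -0.1022  0.1174  0.1337]
 [ 0.6728 -0.1017  0.1244  0.1346]]
tall 296 0.11348777968185847 [[ 0.6493 -0.1502  0.11  ]
 [ 0.6635 -0.1115  0.1216]
 [ 0.6929 -0.0923  0.1286]]
```

Request:
{"op": "move_arm", "data": {
  "targets": "0 0 0.02 0 0 0 -7;0 -0.005 0.04 0 0 0 -14;0 -0.01 0.06 0 0 0 -21;0 -0.015 0.08 0 0 0 -28;0 -0.021 0.1 0 0 0 -35;0 -0.021 0.12 0 0 0 -42;0 -0.021 0.135 0 0 0 -49;0 -0.021 0.142 0 0 0 -56;0 -0.021 0.142 0 0 0 -63;0 -0.021 0.142 0 0 0 -70;0 -0.021 0.142 0 0 0 -77;0 -0.021 0.142 0 0 0 -84"
}}

```text
time_s: 45.22
eef_pos: [0.5597, -0.0327, 0.1657]
eef_rot: [[-0.978, 0.21, -0.001], [0.21, 0.978, 0.001], [0.001, 0.0, -1.0]]
ft_force: [-0.4, 0.5, -1.0]
opening: 0.5
```

Request:
{"op": "move_arm", "data": {
  "targets": "0 0 0 0 0 0 -6;0 0 0 0.015 0 0 -6;0 0 0 0.03 0 0 -6;0 0 0 0.04 0 0 -6;0 0 0 0.04 0 0 -6;0 0 0 0.04 0 0 -6"
}}

```text
time_s: 45.72
eef_pos: [0.5587, -0.0329, 0.1254]
eef_rot: [[-0.994, 0.113, -0.002], [0.113, 0.994, 0.001], [0.002, 0.0, -1.0]]
ft_force: [-0.2, 0.2, 0.2]
opening: 0.498
```

```bash
python3 - <<'E'
from h import *
go(.5568,-.0333,.055,173.4)
s,_=optics.get_image("side"); crop(s,290,400,190,280,7,"sc24.png")
E
```

```text
t 45.72 pos [ 0.5587 -0.0329  0.1254] open 0.498 F [-0.1575  0.2154  0.2171]  -> shift [ 0.0018 -0.0006  0.0704] rot [ 0.0214 -0.1     0.0966]
```

View pics/sc24.png

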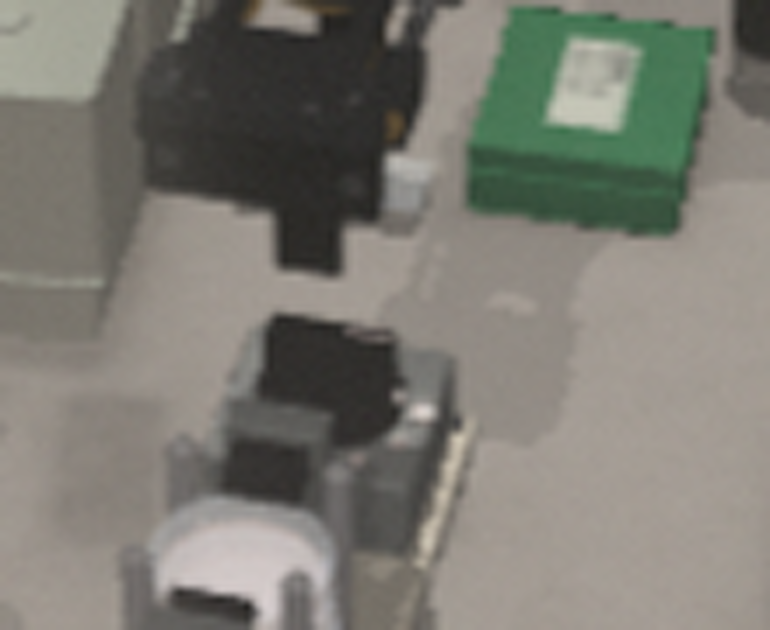

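Request:
{"op": "move_arm", "data": {
  "targets": "0 0.0015 -0.0005 0.02 0 0 0;0 0.0015 -0.0005 0.04 0 0 0;0 0.0015 -0.0005 0.055 0 0 0;0 0.0015 -0.0005 0.065 0 0 0;0 0.0015 -0.0005 0.07 0 0 0;0 0.0015 -0.0005 0.07 0 0 0;-1 0.0015 -0.0005 0.07 0 0 0;-1 0.0015 -0.0005 0.07 0 0 0;-1 0.0015 -0.0005 0.07 0 0 0;-1 0.0015 -0.0005 0.07 0 0 0;-1 0.0015 -0.0005 0.07 0 0 0;-1 0.0015 -0.0005 0.07 0 0 0",
  "squeeze": 15
}}

```text
time_s: 46.77
eef_pos: [0.5576, -0.032, 0.0567]
eef_rot: [[-0.993, 0.116, 0.002], [0.116, 0.993, 0.003], [-0.001, 0.003, -1.0]]
ft_force: [1.1, 5.8, 2.2]
opening: 0.162
```

```bash
python3 - <<'E'
from h import *
go(.5568,-.0333,.055,173.4)
s,_=optics.get_image("side"); crop(s,290,400,190,280,7,"sc25.png")
E
```

```text
t 46.77 pos [ 0.5576 -0.032   0.0567] open 0.162 F [1.1134 5.8436 2.2165]  -> shift [ 0.0006 -0.0014  0.0017] rot [ 0.1801  0.0721 -0.0629]
```

View pics/sc25.png

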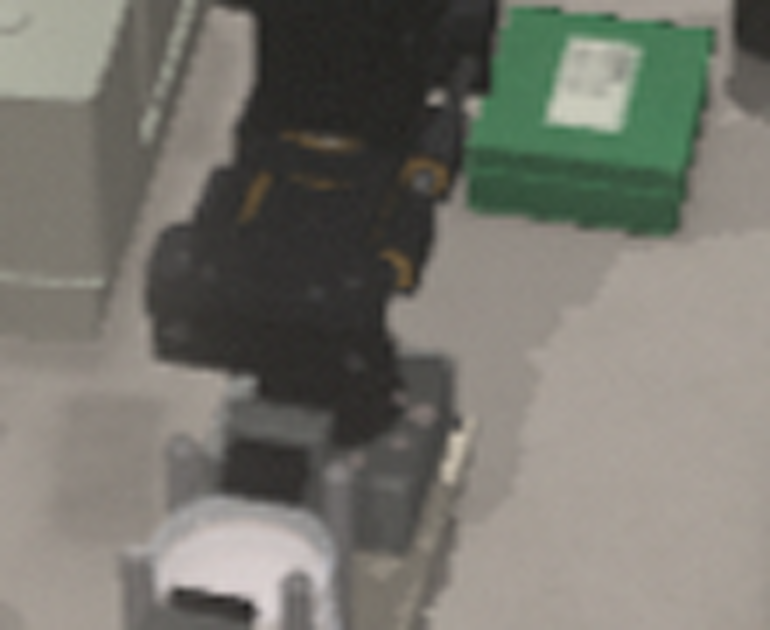

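Request:
{"op": "move_arm", "data": {
  "targets": "-1 0 0.0018 0 0 0 0;-1 0 0.0018 0 0 0 0;-1 0 0.0018 0 0 0 7;-1 0 0.0018 0 0 0 14;-1 0 0.0018 0 0 0 21;-1 0 0.0018 0 0 0 28;-1 0 0.0018 0 0 0 35;-1 0 0.0018 0 0 0 42;-1 0 0.0018 0 0 0 49;-1 0 0.0018 0 0 0 56;-1 0 0.0018 0 0 0 60;-1 0 0.0018 0 0 0 60"
}}

```text
time_s: 47.82
eef_pos: [0.5579, -0.0318, 0.0564]
eef_rot: [[-0.4, 0.916, 0.001], [0.916, 0.4, -0.001], [-0.001, 0.001, -1.0]]
ft_force: [1.0, 2.2, 1.6]
opening: 0.27
```

```bash
python3 - <<'E'
from h import *
go(.5575,-.032,.0555,113.4)
print(robot.read_state()["joints"], robot.read_state()["moment"])
E
```

```text
t 47.82 pos [ 0.5579 -0.0318  0.0564] open 0.27 F [1.0256 2.23   1.5723]  -> shift [-0.     -0.0005  0.0009] rot [0.0587 0.0641 0.183 ]
[-14.7073  39.18    99.0578  -0.0211  41.6764 -38.2746] [ 0.4307 -0.3667  0.7798]
```

Request:
{"op": "move_arm", "data": {
  "targets": "-1 0 0 0 0 0 0;-1 0 0 0 0 0 0;-1 0 0 0 0 0 0;-1 0 0 0 0 0 0",
  "squeeze": 50
}}

```text
time_s: 48.15
eef_pos: [0.5579, -0.0318, 0.0563]
eef_rot: [[-0.4, 0.917, 0.001], [0.917, 0.4, -0.0], [-0.001, 0.001, -1.0]]
ft_force: [2.9, 2.5, 2.1]
opening: 0.248
```

```bash
python3 - <<'E'
from h import *
s,_=optics.get_image("side"); crop(s,290,400,190,280,7,"sc26.png")
print(robot.read_state()["moment"],robot.read_state()["opening"])
E
```

```text
[ 0.6249 -0.6838  1.0513] 0.25243299640274686
```

View pics/sc26.png

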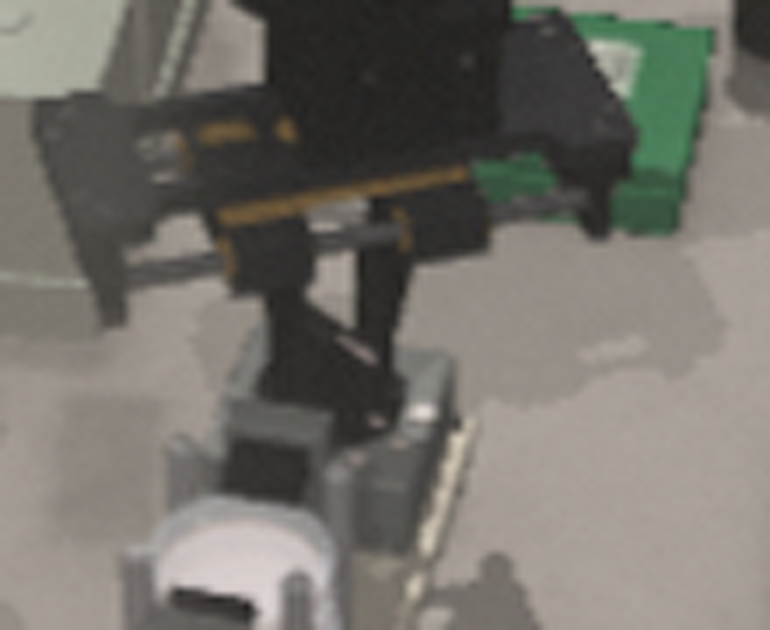

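Request:
{"op": "move_arm", "data": {
  "targets": "0.2 0 0 0 0 0 0;0.2 0 0 0 0 0 0;0.2 0 0 0 0 0 0;0.2 0 0 -0.02 0 0 0;0.2 0 0 -0.05 0 0 0;0.2 0 0 -0.07 0 0 0;0.2 0 0 -0.07 0 0 0"
}}

```text
time_s: 48.78
eef_pos: [0.5591, -0.033, 0.1295]
eef_rot: [[-0.396, 0.918, 0.006], [0.918, 0.396, -0.002], [-0.004, 0.005, -1.0]]
ft_force: [0.9, 0.1, 0.8]
opening: 0.588
```

```bash
python3 - <<'E'
from h import *
looks(27); s=cv2.imread("pics/s27.png"); t=cv2.imread("pics/t27.png"); 
a=cv2.resize(s[200:270,290:390],None,fx=7,fy=7,interpolation=cv2.INTER_CUBIC); cv2.imwrite("pics/sc27.png",a)
crop(t,260,400,210,310,5.5,"tc27.png")
E
```

```text
blob px [196.7663 330.1712] world ellipse ((0.3783873915672302, 0.3203785717487335), (0.06933409720659256, 0.07426423579454422))
```

View pics/sc27.png

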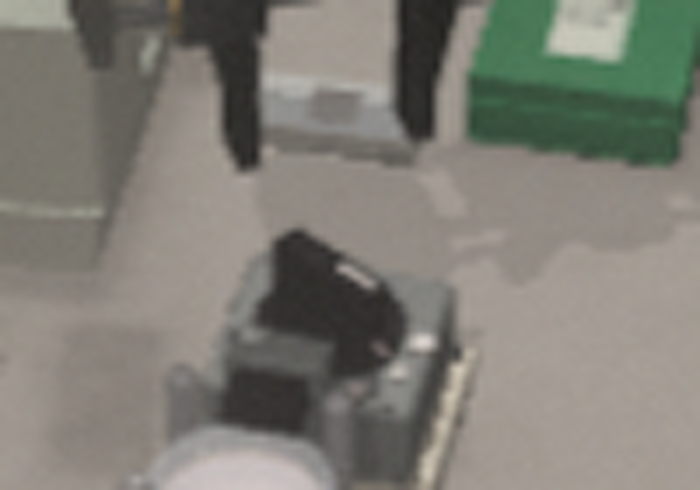

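View pics/tc27.png

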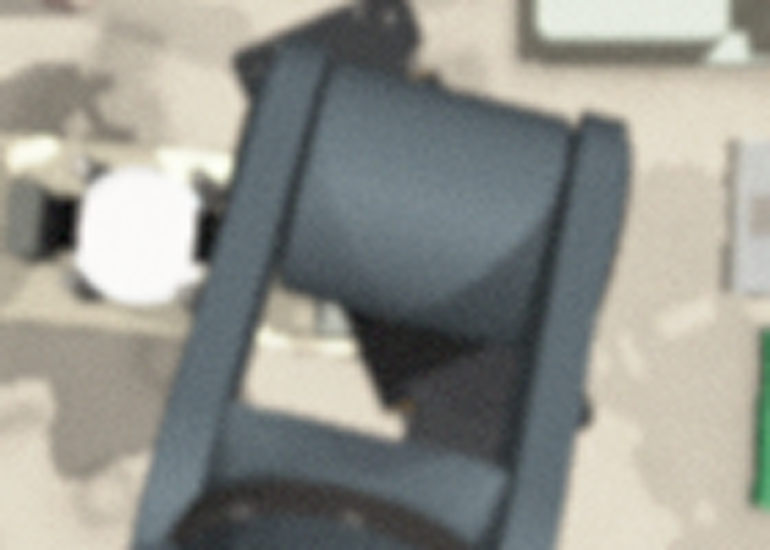

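```bash
python3 - <<'E'
from h import *
C=np.array([.5575,-.0322])
for k in range(5):
    a=np.pi+PHI-k*np.pi/6   # pointer dir, clockwise from above
    o=[]
    for r,z in((.023,.077),(-.023,.077),(.03,.052)):
        p=np.r_[C+r*np.array([np.cos(a),np.sin(a)]),z]; u=proj("side",p); o.append(((u-[290,200])*7+[0,25]).round())
    print(k,*o)
E
```

```text
0 [393. 287.] [264. 266.] [411. 345.]
1 [376. 307.] [281. 247.] [390. 371.]
2 [346. 318.] [310. 236.] [352. 386.]
3 [311. 319.] [344. 236.] [306. 387.]
4 [281. 307.] [374. 246.] [267. 372.]
```

```bash
python3 - <<'E'
from h import *
go(.5572,-.0322,.055,143.4)
E
```

```text
t 48.88 pos [ 0.5569 -0.0324  0.1265] open 0.594 F [ 0.7373 -0.339   0.035 ]  -> shift [0.0001 0.0004 0.0715] rot [ -0.0044   0.0195 -30.0388]
```

Request:
{"op": "move_arm", "data": {
  "targets": "0 0 0.0004 0 0 0 -7;0 0 0.0004 0 0 0 -14;0 0 0.0004 0 0 0 -21;0 0 0.0004 0 0 0 -30;0 0 0.0004 0 0 0 -30;0 0 0.0004 0.03 0 0 -30;0 0 0.0004 0.05 0 0 -30;0 0 0.0004 0.065 0 0 -30;0 0 0.0004 0.071 0 0 -30;0 0 0.0004 0.071 0 0 -30;0 0 0.0004 0.071 0 0 -30"
}}

```text
time_s: 49.8
eef_pos: [0.5567, -0.0317, 0.0541]
eef_rot: [[-0.803, 0.596, -0.003], [0.596, 0.803, 0.001], [0.002, -0.001, -1.0]]
ft_force: [0.3, -0.3, 0.8]
opening: 0.501
```

Request:
{"op": "move_arm", "data": {
  "targets": "-1 0 0 0 0 0 0;-1 0 0 0 0 0 0;-1 0 0 0 0 0 0;-1 0 0 0 0 0 0;-1 0 0 0 0 0 0;-1 0 0 0 0 0 0;-1 0 0 0 0 0 0;-1 0 0 0 0 0 0",
  "squeeze": 45
}}

```text
time_s: 50.47
eef_pos: [0.5579, -0.0316, 0.0554]
eef_rot: [[-0.804, 0.595, 0.001], [0.595, 0.804, 0.0], [-0.0, 0.0, -1.0]]
ft_force: [0.7, 1.1, 1.3]
opening: 0.159
```

Request:
{"op": "move_arm", "data": {
  "targets": "-1 0 0 0 0 0 4;-1 0 0 0 0 0 8;-1 0 0 0 0 0 12;-1 0 0 0 0 0 16;-1 0 0 0 0 0 20;-1 0 0 0 0 0 24;-1 0 0 0 0 0 28;-1 0 0 0 0 0 30"
}}

```text
time_s: 51.13
eef_pos: [0.5582, -0.0314, 0.0555]
eef_rot: [[-0.395, 0.919, 0.001], [0.919, 0.395, 0.0], [-0.0, 0.001, -1.0]]
ft_force: [1.2, 2.1, 2.5]
opening: 0.159
```

Opening stays at 0.159, so it is holding without slip. I'll turn it a further 60° plus a little.

Request:
{"op": "move_arm", "data": {
  "targets": "-1 0 0 0 0 0 5;-1 0 0 0 0 0 10;-1 0 0 0 0 0 15;-1 0 0 0 0 0 20;-1 0 0 0 0 0 25;-1 0 0 0 0 0 30;-1 0 0 0 0 0 35;-1 0 0 0 0 0 40;-1 0 0 0 0 0 45;-1 0 0 0 0 0 50;-1 0 0 0 0 0 55;-1 0 0 0 0 0 60"
}}

```text
time_s: 52.13
eef_pos: [0.5589, -0.0313, 0.0554]
eef_rot: [[0.599, 0.801, 0.003], [0.801, -0.599, 0.0], [0.002, 0.002, -1.0]]
ft_force: [1.7, 2.5, 0.8]
opening: 0.155
```

Request:
{"op": "move_arm", "data": {
  "targets": "-1 0 0 0 0 0 1;-1 0 0 0 0 0 1;0 0 0 0 0 0 1;0 0 0 0 0 0 1;0 0 0 0 0 0 1;0 0 0 0 0 0 1;0 0 0 0 0 0 1;0 0 0 -0.03 0 0 1;0 0 0 -0.06 0 0 1;0 0 0 -0.08 0 0 1;0 0 0 -0.08 0 0 1"
}}

```text
time_s: 53.05
eef_pos: [0.5604, -0.0325, 0.1392]
eef_rot: [[0.609, 0.793, 0.008], [0.793, -0.609, -0.002], [0.003, 0.008, -1.0]]
ft_force: [0.3, -0.6, -0.2]
opening: 0.497
```

```bash
python3 - <<'E'
from h import *
s,_=optics.get_image("side")
cv2.imwrite("pics/sc28.png",cv2.resize(s[200:270,290:390],None,fx=7,fy=7,interpolation=cv2.INTER_CUBIC))
C=F(0,.116); go(.584,.201,.15)
E
```

```text
t 53.1 pos [ 0.5591 -0.0322  0.1373] open 0.495 F [ 0.6493 -0.85   -1.1453]  -> shift [ 0.2002 -0.1222 -0.0129] rot [  0.2942  -0.0277 -30.9338]
```

View pics/sc28.png

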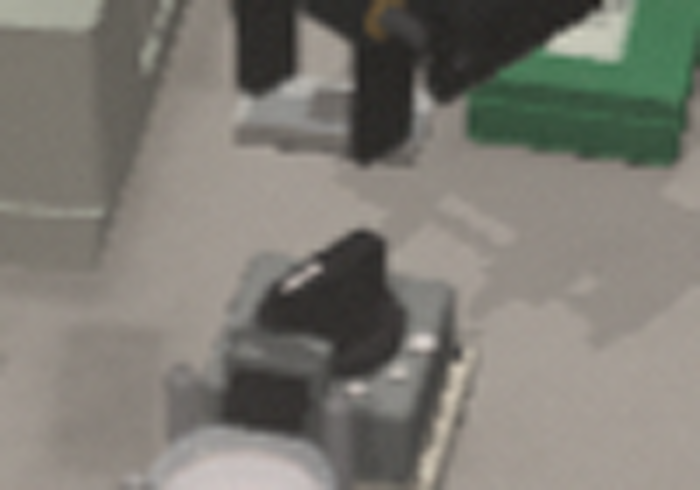

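Request:
{"op": "move_arm", "data": {
  "targets": "0 0.03 -0.02 -0.013 0 0 -7;0 0.065 -0.04 -0.013 0 0 -14;0 0.1 -0.06 -0.013 0 0 -21;0 0.13 -0.08 -0.013 0 0 -28;0 0.16 -0.1 -0.013 0 0 -31;0 0.185 -0.115 -0.013 0 0 -31;0 0.2 -0.122 -0.013 0 0 -31;0.3 0.2 -0.122 -0.013 0 0 -31;0.3 0.2 -0.122 -0.013 0 0 -31;0.3 0.2 -0.122 -0.013 0 0 -31"
}}

```text
time_s: 53.93
eef_pos: [0.5817, 0.2003, 0.1469]
eef_rot: [[0.114, 0.993, -0.003], [0.993, -0.114, -0.001], [-0.001, -0.003, -1.0]]
ft_force: [0.9, 0.0, 0.2]
opening: 0.62
```

```bash
python3 - <<'E'
from h import *
looks(29); t=cv2.imread("pics/t29.png"); crop(t,260,360,220,290,8,"tc29.png")
go(.5845,.2012,.048)
E
```

```text
blob px [451.5723 296.1021] world ellipse ((0.43943753838539124, -0.3414040803909302), (0.06954962015151978, 0.11712155491113663))
blob px [323.711 307.057] world ellipse ((0.43376612663269043, 0.003352552652359009), (0.05077676847577095, 0.08463670313358307))
blob px [269.9167 468.3519] world ellipse ((0.027540400624275208, 0.1293892115354538), (0.058457739651203156, 0.08918827027082443))
t 54.03 pos [0.5822 0.1997 0.1475] open 0.64 F [-0.1455 -0.2941  0.6577]  -> shift [0.0018 0.0022 0.0995] rot [-0.0921  0.0473 -0.0337]
```

View pics/l29.png

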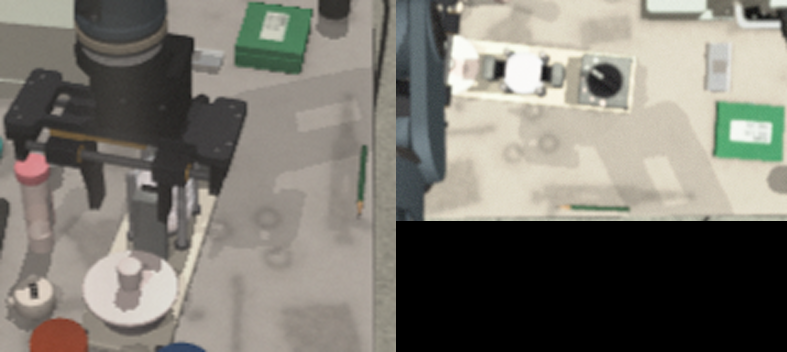

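View pics/tc29.png

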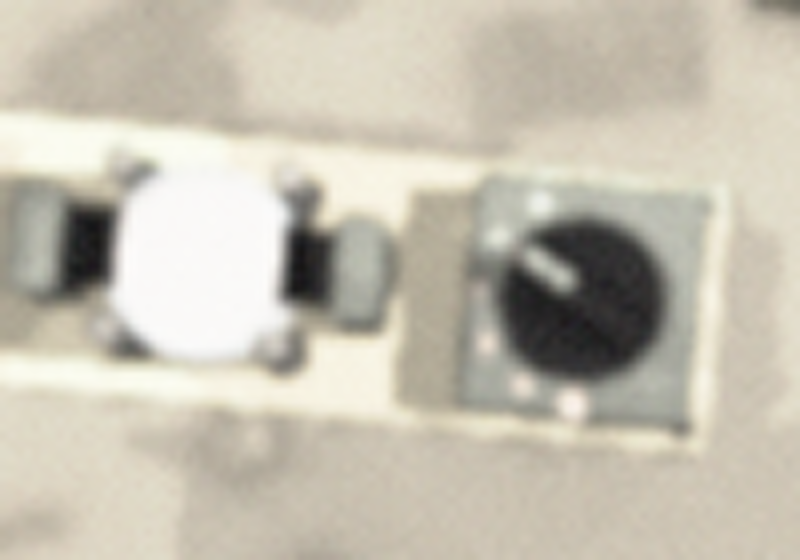

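Request:
{"op": "move_arm", "data": {
  "targets": "0 0.0018 0.0015 0.03 0 0 0;0 0.0018 0.0015 0.06 0 0 0;0 0.0018 0.0015 0.08 0 0 0;0 0.0018 0.0015 0.093 0 0 0;0 0.0018 0.0015 0.099 0 0 0;0 0.0018 0.0015 0.099 0 0 0;-1 0.0018 0.0015 0.099 0 0 0;-1 0.0018 0.0015 0.099 0 0 0;-1 0.0018 0.0015 0.099 0 0 0;-1 0.0018 0.0015 0.099 0 0 0;-1 0.0018 0.0015 0.099 0 0 0;-1 0.0018 0.0015 0.099 0 0 0",
  "squeeze": 8
}}

```text
time_s: 55.03
eef_pos: [0.5853, 0.203, 0.0504]
eef_rot: [[0.114, 0.994, 0.002], [0.994, -0.114, 0.0], [0.001, 0.002, -1.0]]
ft_force: [-0.2, -0.0, 5.3]
opening: 0.271
```

```bash
python3 - <<'E'
from h import *
go(.5702,.0865,.15)
E
```

```text
t 55.03 pos [0.5853 0.203  0.0504] open 0.271 F [-0.1925 -0.0237  5.3423]  -> shift [-0.1174 -0.0015 -0.0997] rot [ 0.132  -0.0304  0.0656]
```

Request:
{"op": "move_arm", "data": {
  "targets": "-1 0 0 -0.03 0 0 0;-1 0 0 -0.07 0 0 0;-1 0 0 -0.1 0 0 0;-1 -0.03 0 -0.1 0 0 0;-1 -0.06 -0.001 -0.1 0 0 0;-1 -0.09 -0.0015 -0.1 0 0 0;-1 -0.11 -0.0015 -0.1 0 0 0;-1 -0.116 -0.0015 -0.1 0 0 0;-1 -0.116 -0.0015 -0.1 0 0 0;-1 -0.116 -0.0015 -0.09 0 0 0;-1 -0.116 -0.0015 -0.085 0 0 0;-1 -0.116 -0.0015 -0.085 0 0 0"
}}

```text
time_s: 56.03
eef_pos: [0.5684, 0.089, 0.1322]
eef_rot: [[0.112, 0.994, -0.004], [0.994, -0.112, 0.0], [0.0, -0.004, -1.0]]
ft_force: [-0.3, 0.2, -1.7]
opening: 0.27
```

```bash
python3 - <<'E'
from h import *
s,ds=optics.get_image("side")
crop(s,260,400,190,310,5.5,"sc30.png")
go(.5702,.088,.1155)
E
```

```text
t 56.08 pos [0.5688 0.089  0.1328] open 0.272 F [ 0.2878 -0.2202  0.4105]  -> shift [-0.0008  0.0016  0.0173] rot [-0.1616 -0.0011  0.1449]
```

View pics/sc30.png

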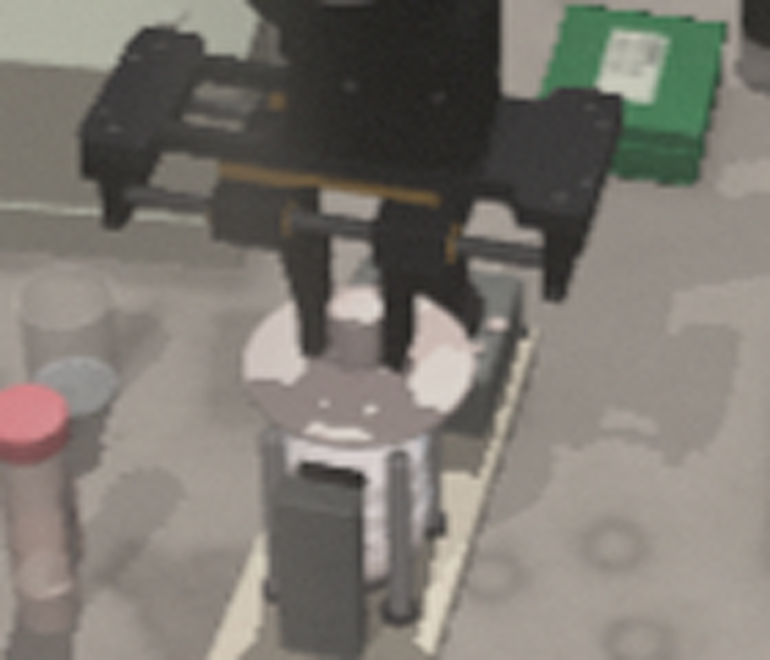

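Request:
{"op": "move_arm", "data": {
  "targets": "-1 -0.0008 0.0005 0.003 0 0 0;-1 -0.0008 0.0005 0.006 0 0 0;-1 -0.0008 0.0005 0.009 0 0 0;-1 -0.0008 0.0005 0.012 0 0 0;-1 -0.0008 0.0005 0.014 0 0 0;-1 -0.0008 0.0005 0.016 0 0 0;-1 -0.0008 0.0005 0.016 0 0 0;-1 -0.0008 0.0005 0.016 0 0 0"
}}

```text
time_s: 56.75
eef_pos: [0.5701, 0.0869, 0.118]
eef_rot: [[0.114, 0.993, -0.0], [0.993, -0.114, 0.0], [0.0, -0.0, -1.0]]
ft_force: [0.1, -1.3, -1.0]
opening: 0.275
```

```bash
python3 - <<'E'
from h import *
s,ds=optics.get_image("side")
crop(s,260,400,190,310,5.5,"sc31.png")
go(.5702,.088,.1155)
E
```

```text
t 56.8 pos [0.5702 0.0868 0.1182] open 0.274 F [ 0.122  -0.7295 -1.9295]  -> shift [ 0.0011 -0.0002  0.0027] rot [ 0.0072 -0.0012  0.0497]
```

View pics/sc31.png

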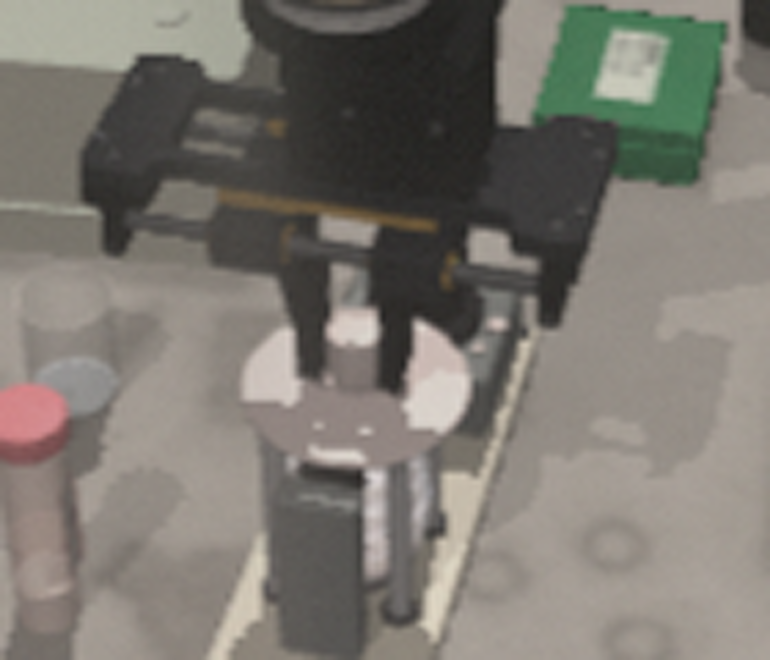

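Request:
{"op": "move_arm", "data": {
  "targets": "-1 0.001 0 0.001 0 0 0;-1 0.001 0 0.002 0 0 0;-1 0.001 0 0.003 0 0 0;-1 0.001 0 0.003 0 0 0"
}}

```text
time_s: 57.13
eef_pos: [0.5703, 0.088, 0.1153]
eef_rot: [[0.114, 0.994, 0.0], [0.994, -0.114, 0.0], [0.0, 0.0, -1.0]]
ft_force: [-0.6, 0.2, 0.8]
opening: 0.269
```

Request:
{"op": "move_arm", "data": {
  "targets": "-1 0 0 0.0007 0 0 0;-1 0 0 0.0007 0 0 0;0 0 0 0.0007 0 0 0;0 0 0 0.0007 0 0 0;0 0 0 0.0007 0 0 0;0 0 0 0.0007 0 0 0;0 0 0 0.0007 0 0 0;0 0 0 -0.01 0 0 0;0 0 0 -0.04 0 0 0;0 0 0 -0.08 0 0 0;0 -0.04 -0.03 -0.1 0 0 0;0 -0.08 -0.06 -0.1 0 0 0"
}}

```text
time_s: 58.13
eef_pos: [0.5192, 0.0295, 0.2184]
eef_rot: [[0.11, 0.994, 0.012], [0.994, -0.11, -0.002], [-0.001, 0.012, -1.0]]
ft_force: [0.4, -0.9, -0.1]
opening: 0.499
```

Request:
{"op": "move_arm", "data": {
  "targets": "0 -0.04 -0.03 0 0 0 0;0 -0.08 -0.06 0 0 0 0;0 -0.12 -0.06 0 0 0 0;0 -0.15 -0.06 0 0 0 0;0 -0.15 -0.06 0 0 0 0;0 -0.15 -0.06 0 0 0 0;0 -0.15 -0.06 0 0 0 0"
}}

```text
time_s: 58.72
eef_pos: [0.4384, -0.1125, 0.2141]
eef_rot: [[0.115, 0.993, 0.0], [0.993, -0.115, 0.0], [0.0, 0.0, -1.0]]
ft_force: [0.2, 0.7, -0.8]
opening: 0.501
```

```bash
python3 - <<'E'
from h import *
s,ds=optics.get_image("side"); t,dt=optics.get_image("top")
crop(s,230,430,190,350,4,"sc32.png"); crop(t,215,365,180,320,5,"tc32.png")
P=world("top",dt); q=P[225:280,255:312].reshape(-1,3); q=q[(q[:,2]>.1)&(q[:,2]<.116)]
A=np.c_[q[:,:2]-q[:,:2].mean(0),np.ones(len(q))]; c=np.linalg.lstsq(A,q[:,2],rcond=None)[0]; print("flange tilt",c,len(q),"centre",np.percentile(q,2,axis=0)/2+np.percentile(q,98,axis=0)/2)
k=P[225:280,255:312].reshape(-1,3);k=k[k[:,2]>.128];print("knob",np.median(k,0),len(k))
go(.4,0,.2)
E
```

```text
flange tilt [ 0.0011 -0.0003  0.1067] 1042 centre [0.5703 0.0862 0.1066]
knob [0.5689 0.085  0.1353] 79
t 58.82 pos [ 0.4385 -0.1113  0.2138] open 0.503 F [-1.1101 -0.5288  0.3044]  -> shift [ 0.1063 -0.0507  0.0139] rot [-0.015  -0.0287  0.1506]
```

View pics/sc32.png

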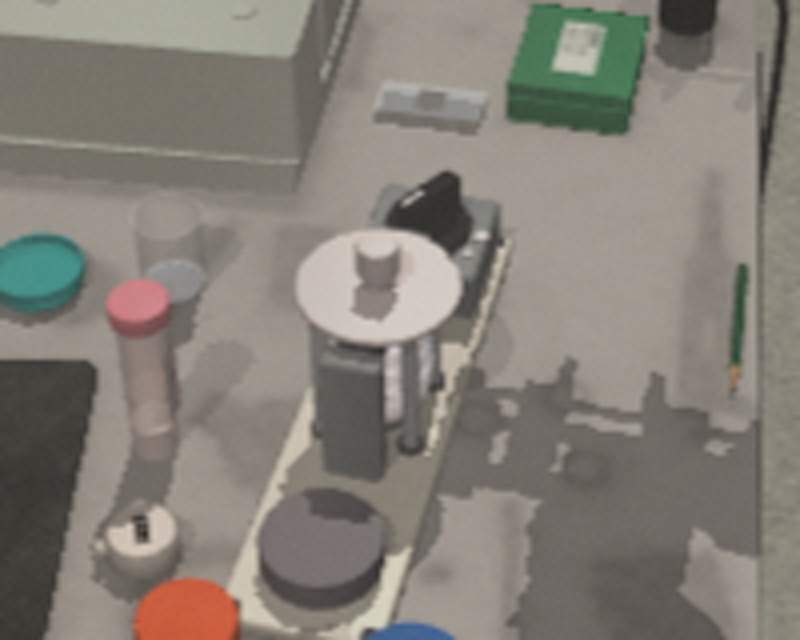

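View pics/tc32.png

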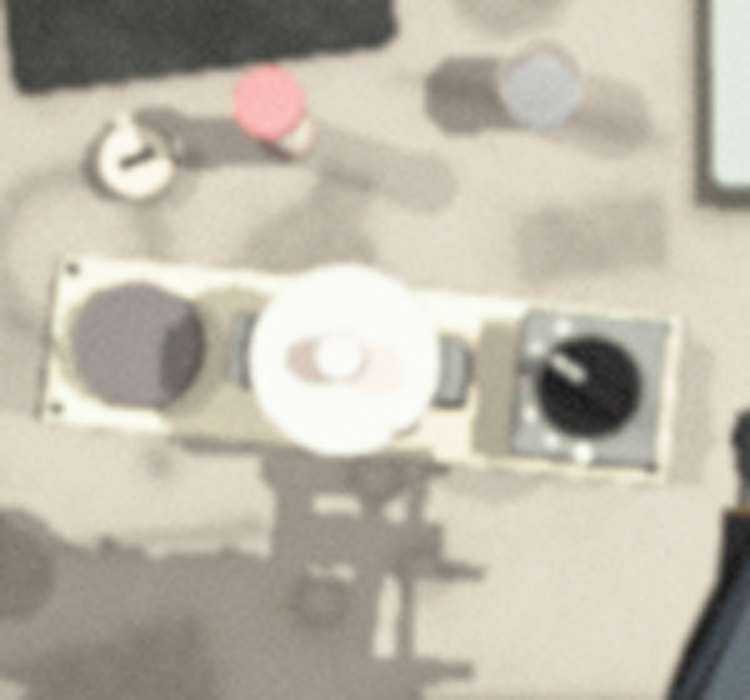

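```bash
python3 -c "
from bench import robot
print(robot.sign_off())"
```

```text
the job is handed in; nothing more can be done
None
```

The feeder is loaded and I handed the job in at about 59 s of the 210 s; signing off gave no verdict.

**What I did:**
- I put the dust cap on the stand and let go of it.
- I pressed all four dishes, one at a time, past the lips into the magazine.
- I turned the dial four clicks clockwise and put the cap back on the magazine.

**Last checks (pictures from both cameras):**
- **Cap:** level, with a fitted tilt of about 0.001 rad. Its flange centre is at (0.570, 0.086), within about 1 mm of the magazine axis as measured. The knob's height fits a seated cap.
- **Dishes:** the four-dish stack is in the magazine. Before the cap went back on, the top dish was under both lips. None are left on the bench.
- **Dial:** the pointer lines up with the fourth click stud.
- **Everything else:** the beaker, the tube and the turquoise look-alike look unmoved. The arm is clear of everything.

**What went wrong or disagreed:**
- **Dial slip:** my first grip on the dial, at 15 N, slipped after one click. I regripped it at 45 N and turned the other three.
- **Side camera:** it read about 6–8 mm off in y from the top camera. I relied on the top camera, which agreed with the arm to under 1 mm when I checked it on the cap.
- **Not read:** I had no direct reading of the follower or dial joints, so those results come from the pictures only.

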